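Drip the lid, then take it off the leftovers tub

TASK

Open the leftovers tub: first move the little blue-capped pot from its lid onto the round cork mat, upright. Then tip the burgundy lid up by its front tab until it stands on the tub's far rim leaning back against the wire guard, and let go of it for a second so that it drips into the tub; after that lift it off and stand it, tab up, in the free slot of the lid rack. Leave the tub where it is on the shelf, keep tub and pot upright, set pot and lid down rather than dropping them, and do not disturb the jar, the bottle or the avocado.

Things in the scene. Friction and masses are not known exactly. Their poses are not given: they have to be found in the camera images.
- shelf: Fixed white refrigerator shelf with a glass middle, lying on the worktop, 200 (x) x 310 (y) x 12 mm thick; origin centre of its underside, x points away from the robot. On it, in the plane x = +70 mm, stands a fixed steel wire guard: an upright hoop of 6 mm wire, 110 mm wide along y, its top bar's centre 165 mm above the worktop, a thinner bar at 90 mm.
- guard_top (a point): Middle of the guard's top bar (6 mm wire, along the shelf's y). A lid tipped a little past upright rests here by itself, 9 to 15 degrees past vertical: its plug edge on the tub's far rim, its far edge hanging behind that rim, the tab on top about 0.22 m above the worktop.
- tub: Loose white open food tub on the shelf, 0.5 to 0.8 kg, 108 (x) x 100 (y) x 72 mm high, walls 4 mm, yellow label on the robot side; origin centre of its underside, z up, x points to the far side (the guard). Its far wall stands about 20 to 26 mm before the guard wire.
- tub_far_rim (a point): Middle of the top outer edge of the tub's far wall (tub frame x +54, y 0, z +72 mm): the line along the tub's y through this point is what the lid tips about.
- lid: Loose burgundy lid, 0.09 kg, on the tub's rim, nothing holding it: plate 118 (x) x 110 (y) x 6 mm, overhanging the tub by 5 mm all round; under it a plug 96 x 88 mm, 6 mm deep, inside the rim with 2 mm play; at the middle of its -x (robot side) edge a flat tab. Origin: centre of the plate's underside, level with the rim when seated; x from tab to far edge, z up when seated.
- lid_tab (a point): Tip of the lid's tab, mid thickness and width (lid frame x -83, y 0, z +3 mm). The tab is 24 mm long, 36 mm wide, 6 mm thick, in the plane of the plate; below it is free space, 29 mm from its tip to the tub's wall.
- lid_far_edge (a point): Middle of the lid's far edge, across from the tab, mid thickness (lid frame x +59, y 0, z +3 mm); 142 mm from the tab's tip.
- pot: Small loose round pot, grey with a blue cap, 0.13 kg, standing on the lid: 44 mm high, 50 mm wide at its foot, 58 mm under the cap, cap 60 mm wide and 8 mm high. Origin centre of its underside, z up.
- mat: Fixed round cork mat, 110 mm across, 6 mm thick, on the worktop to one side of the shelf (left or right); origin centre of its underside.
- rack: Fixed lid rack, across the shelf from the mat: white base 110 (x -43 to +67 mm) x 150 (y) x 8 mm; three hoops of 6 mm wire, 90 mm wide along y, 71 mm high, in the planes x = -19, +19, +45 mm. Between the first two is the free slot (32 mm clear); a fixed wooden board, top 98 mm up, fills the other. Origin: underside of the base below the free slot; x points away from the robot, y along the slots.
- rack_slot (a point): Middle of the free slot's floor, 8 mm above the worktop.
- jar: Loose bystander: brown jar with brass cap, 60 mm across, 110 mm high, on the shelf beside the tub. Origin centre of underside.
- bottle: Loose bystander: green bottle with black cap, 58 mm across, 170 mm high, on the shelf beside the tub (the other side from the jar). Origin centre of underside.
- avocado: Loose bystander: dark green avocado standing on the worktop about 0.11 m beyond the mat's centre, 64 mm across, 66 mm high. Origin centre of underside.
Things that resemble listed ones, but are neither listed nor needed, are in the scene too. Leave any pink or purple look-alike of the tub alone.

How it is judged (in metres and radians):
On the way, in this order (a step that is already met when the one before it is completed fails the run):
1. the pot stands upright on the cork mat, let go (horizontal distance between pot and mat below 0.035 m and height (world z) of pot below 0.012 m and angle between pot's own z axis and vertical below 0.15 rad and contact force between the fingers and pot below 0.1 N), for 0.2 s.
2. the lid stands tipped past upright on the tub's far rim, leaning on the guard, not touched by the robot (angle between lid's own z axis and vertical between 1.6 and 2.1 rad and height (world z) of lid_tab above 0.18 m and distance between lid_far_edge and tub_far_rim below 0.035 m and contact force between lid and shelf above 0.01 N and contact force between the fingers and lid below 0.05 N), for 0.5 s.
At the end, for the whole second after the job is handed in: Pot upright on the mat, centre within 35 mm of its centre; lid at rest, tab up, in the free slot, far edge on the floor (15 mm), within 35 mm along and 19 mm across, plane within 27 degrees of upright; tub upright within 40 mm of its start; all released (all of step 1 and x of lid_far_edge in the frame of rack_slot between -0.019 and 0.019 m and y of lid_far_edge in the frame of rack_slot between -0.035 and 0.035 m and z of lid_far_edge in the frame of rack_slot below 0.015 m and angle between lid's own z axis and vertical between 1.1 and 2.04 rad and height (world z) of lid_tab above 0.12 m and linear speed of each of lid, pot below 0.02 m/s and distance of tub from where it was at the start of the episode below 0.04 m and angle between tub's own z axis and vertical below 0.1 rad); the robot touches nothing.
It fails at once if the tub is tipped by more than 0.3 rad or pushed more than 50 mm (angle between tub's own z axis and vertical above 0.3 rad or distance of tub from where it was at the start of the episode above 0.05 m).
It fails at once if the pot is tipped over (more than 0.6 rad) (angle between pot's own z axis and vertical above 0.6 rad).
It fails at once if the jar, the bottle or the avocado is moved more than 30 mm or tipped more than 0.4 rad (distance of any of jar, bottle, avocado from where it was at the start of the episode above 0.03 m or angle between any of jar, bottle, avocado's own z axis and vertical above 0.4 rad).
It fails at once if the pot is dropped or flung (moves at over 0.5 m/s untouched by the fingers) (contact force between the fingers and pot below 0.02 N and linear speed of pot above 0.5 m/s).
It fails at once if the lid is dropped into the rack (moves there at over 0.6 m/s untouched by the fingers) (contact force between the fingers and lid below 0.02 N and linear speed of lid above 0.6 m/s and horizontal distance between lid_far_edge and rack_slot below 0.08 m).
It also fails if it takes over 72 s, if anything falls off the work surface, if the arm or the gripper's body presses on something with over 40 N, if the wrist force passes 120 N, or if a joint passes its speed limit or range.

ROBOT

A 7-joint arm with a two-finger parallel gripper is mounted at the origin on the work surface. World frame = base frame: x ahead of the robot, y to its left, z up, the work surface at z = 0. Lengths are in mm, angles in rad, forces in N, time in s.
With the tool pointing down it reaches from about 425 to 950 mm from the base axis. Payload 4.7 kg.
Tool frame: the origin (TCP) lies where the fingers leave the gripper's body, on its centre line; the fingertips stand 73 mm ahead of it and the grasp point (between the pads) lies 54 mm ahead of it; z points along the fingers, y is the line along which they close (so a half turn about z gives the same grasp; the last joint's range is limited). The gripper opens to 85 mm and grips with 20 to 120 N. Pads are 22 mm wide; open, the fingers measure 114 mm over their backs; the gripper's body (76 mm by 85 mm) begins 54 mm behind the grasp point. The pads swing forward as they close: fully open they stand 13 mm farther back than shut.
Start: joints at [-1.23, 0.469, -0.049, 1.532, 0.024, 1.141, -0.082], TCP at [243.926, 629.397, 303.935] pointing down, gripper open.
Joint ranges: [-2.59, 2.59], [-0.33, 1.99], [-1.39, 1.29], [0.1, 2.45], [-1.04, 4.18], [0.21, 1.99], [-2.66, 2.66]. Speed limits (rad/s): [2.57, 2.57, 3.14, 3.14, 3.14, 3.14, 3.14].

INTERFACE

Orientations are given as a 3x3 rotation matrix whose columns are the frame's x, y, z axes.
In Python, from rig import get_obs, camera, camera_params, sign_off, regions_of gives the robot as it stands.
- The arm moves only by the tool move_arm, never from a script. Its argument "commands" is a list that holds one entry, the list of rows, each a list of 6 numbers: the shift along the tool's x, y, z in m, then the turn, a rotation vector about the tool's x, y, z in degrees. A call has 1 to 20 rows; each row is the pose to reach, as a shift and turn from the pose commanded when the call began, along the tool's axes at that moment; what a row does not reach only later rows make up. A row lasts 1/12 s, in which the tool goes at most 41.7 mm and 7.16 degrees, less where a joint would pass 70% of its speed; a pose out of reach is approached as far as the arm can. A call with a gripper value outside its range is refused whole. "grip" is the closure in counts, from 0 (fully open) to 255 (shut), set as the call begins (left out, the last holds). The fingers move at their own pace and stop on an object; "grip_force" is the grip in N (left out, the last holds). Time passes only in rows, so rows that repeat a pose let the fingers close. It gives the time, the measured TCP pose, the force, the opening and the grip force at its end, in the units of the state.
- get_obs(): the state, without advancing time (a new reading comes with each control period).
- camera(name): name is "scene" or "top" or "wrist"; returns the picture (400x640x3 uint8, red, green, blue); there is no depth.
- camera_params(name): a dict with "camera_matrix" (3x3 intrinsics, pixels), "extrinsics" (4x4, takes a point from camera to world coordinates). Camera axes: x right, y down, z forward; pixel columns grow to the right and rows downward; lengths in mm; the calibration is good to about 2 mm. A picture is of the moment at which its call begins: read the wrist's pose just before it. camera_params takes no time and is no camera call; for the wrist camera it gives the pose at the moment of the call.
- sign_off(): hands the job in; it is judged then, once.
Trained networks look in the newest picture that a camera, given by its name, has taken for a name from the list of things; names that differ only in an ending like _2 or _b are one class to them, and where a whole thing is asked for, a point or a joint stands for the part that bears it (a point fixed in the world has none). Each returns a list of dicts, best first, with "p" (0 to 1); they miss things now and then, are a little off and sometimes report something else, mostly with a low value. They report only what shows in the picture. A call takes as long as a camera call. They do not tell look-alikes from the thing itself.
- regions_of(camera, target): "region" (400x640 bool, what is visible of it) and "rect" ([left, top, right, bottom] in pixels, round what is visible of it).
The state is a dict: "time_s": time; "joint_pos": joint angles; "joint_velocities": joint speeds; "joint_efforts": joint torques, N m; "position": TCP position; "tool_rot": TCP orientation; "ft_force": force on the tool from outside, world axes, zero at the start; "torque": the same for the moment, N m; "grip_width": opening from 0.0 (shut) to 1.0 (fully open); "grasp_force": force on a finger pad.
Only numpy, scipy, OpenCV 4.12 (cv2) and the standard library are available. Lean on these libraries where they do the work, as an engineer would, in place of code of your own. Each camera call takes 0.05 s, during which the arm holds its last target. There are 200 camera calls.

## Working session

There is one attempt and no reset: what is moved stays moved. The work goes in short steps, Python scripts to look and compute and a tool call to move; the robot and the scene stay as the last step left them, time stands still between calls to the robot, and variables do not carry over. Pictures are saved under pics/ and viewed, at most 10 in all, crops included, and the job is handed in when it is done.

Besides the shell and the picture viewer there is one more tool, called after "Call:" as a command line: name --argument value ..., lists and objects as JSON in quotes. move_arm: Moves the arm, as the interface text tells. Its arguments: {"type":"object","properties":{"commands":{"type":"array"},"grip":{"type":"number"},"grip_force":{"type":"number"}},"required":["commands"]}

```bash
mkdir -p pics; ls; cat > h.py <<'E'
import numpy as np, cv2
from rig import *
def shot(cam,name):
    im=camera(cam); cv2.imwrite(f'pics/{name}.png',im[:,:,::-1]); return im
def ray(cam,uv,z,P=None):
    P=P or camera_params(cam); K=np.array(P['camera_matrix']);T=np.array(P['extrinsics'])
    d=T[:3,:3]@np.linalg.solve(K,[uv[0],uv[1],1]); o=T[:3,3]
    return o+d*(z-o[2])/d[2]
def proj(cam,p,P=None):
    P=P or camera_params(cam); K=np.array(P['camera_matrix']);T=np.array(P['extrinsics'])
    q=K@(T[:3,:3].T@(np.array(p,float)-T[:3,3])); return q[:2]/q[2]
E
python3 - <<'E'
from h import *
np.set_printoptions(precision=3,suppress=True)
o=get_obs();print(o['time_s'],o['position'],o['tool_rot'],o['grip_width'])
a=shot('scene','s0');b=shot('top','t0')
cv2.imwrite('pics/both.png',cv2.resize(np.vstack([a,b])[:,:,::-1],None,fx=.75,fy=.75,interpolation=cv2.INTER_AREA))
for c in ('scene','top'):
    print(c,np.array(camera_params(c)['extrinsics'])[:3])
    for n in ['tub','lid','pot','mat','rack','jar','bottle','avocado','shelf']:
        for r in regions_of(c,n)[:3]:
            m=r['region']; ys,xs=np.nonzero(m)
            print(n,round(r['p'],2),r['rect'],m.sum(),xs.mean().round(1),ys.mean().round(1))
E
```

```text
pics
0.0 [243.792 628.956 302.846] [[-0.932  0.361 -0.001]
 [ 0.361  0.932 -0.002]
 [-0.    -0.002 -1.   ]] 1.0025522198759724
scene [[   0.813    0.353   -0.464 1093.395]
 [   0.583   -0.484    0.653 -706.453]
 [   0.006   -0.801   -0.599  768.   ]]
tub 0.89 [272.8, 217.1, 337.1, 260.4] 1286 302.5 237.5
tub 0.87 [400.2, 217.1, 475.7, 285.4] 3507 434.4 248.0
tub 0.65 [236.9, 137.4, 284.8, 190.9] 1951 258.0 163.1
lid 0.67 [262.3, 192.4, 336.5, 234.7] 1547 298.2 213.3
lid 0.66 [292.4, 178.9, 317.8, 210.7] 658 302.2 192.7
pot 0.69 [292.1, 178.9, 316.5, 208.7] 638 302.7 192.4
pot 0.19 [343.6, 146.4, 364.4, 172.4] 382 355.5 160.8
mat 0.77 [302.4, 146.1, 334.7, 171.9] 636 320.7 157.8
rack 0.93 [96.9, 255.3, 196.2, 342.6] 4128 148.4 298.7
jar 0.72 [247.3, 209.5, 276.3, 268.5] 1491 260.4 238.8
jar 0.63 [264.5, 188.8, 335.8, 235.2] 1577 298.2 213.0
bottle 0.6 [327.7, 151.3, 352.9, 220.7] 1069 339.4 183.8
avocado 0.62 [345.7, 149.6, 363.3, 174.4] 357 355.7 161.0
shelf 0.84 [224.4, 186.4, 383.5, 299.4] 4726 309.9 251.2
shelf 0.37 [97.5, 255.0, 195.0, 342.5] 4115 148.0 298.3
top [[   0.021   -0.986    0.165  376.847]
 [  -1.      -0.021    0.003    9.835]
 [   0.001   -0.165   -0.986 1238.31 ]]
tub 0.64 [250.9, 71.4, 308.7, 128.0] 2055 281.4 101.1
tub 0.61 [227.9, 275.1, 287.7, 335.5] 2011 258.1 304.0
lid 0.81 [299.0, 173.0, 352.0, 236.3] 1749 326.5 201.5
pot 0.6 [305.4, 189.4, 326.4, 215.1] 555 313.6 201.2
mat 0.65 [172.4, 242.6, 216.7, 285.2] 1432 196.2 262.9
mat 0.16 [256.7, 151.9, 387.3, 254.2] 5935 321.1 200.7
rack 0.81 [424.6, 232.2, 485.2, 281.7] 2550 451.5 257.7
rack 0.48 [352.4, 201.3, 381.4, 226.5] 558 366.2 212.5
jar 0.66 [354.3, 201.7, 380.7, 227.1] 577 366.4 212.5
bottle 0.92 [263.1, 177.4, 290.0, 202.9] 603 274.6 190.5
bottle 0.44 [353.0, 201.9, 378.8, 229.4] 523 366.1 213.0
avocado 0.88 [188.2, 213.7, 208.7, 238.3] 421 196.4 222.7
shelf 0.74 [256.5, 152.5, 389.2, 251.8] 5654 321.2 201.0
```

View pics/both.png

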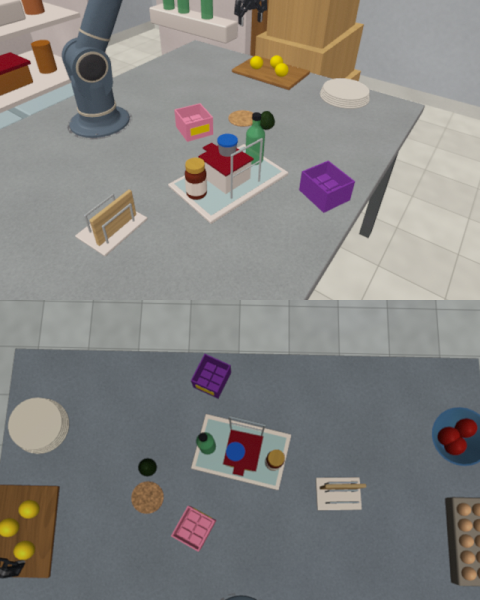

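The top view (in full-frame pixels) shows the burgundy lid with the blue pot at (326,201), the jar at (366,212), the bottle at (275,190), the mat at (196,263), the avocado at (196,223) and the rack at (451,258). There are three tub candidates: pink at (258,304), purple at (281,101), and the white one under the burgundy lid. The white one on the shelf fits the description. Next I'll measure, and confirm with one crop.

```bash
python3 - <<'E'
from h import *
np.set_printoptions(precision=1,suppress=True)
a=shot('top','t1'); P=camera_params('top')
cv2.imwrite('pics/crop.png',cv2.resize(a[150:300,160:500][:,:,::-1],None,fx=2.35,fy=2.35,interpolation=cv2.INTER_CUBIC))
def world(m,z,hull=True):
    cs,_=cv2.findContours(m.astype(np.uint8),cv2.RETR_EXTERNAL,cv2.CHAIN_APPROX_NONE)
    c=max(cs,key=cv2.contourArea)[:,0,:]
    return np.array([ray('top',p,z,P)[:2] for p in c],np.float32)
for n,z in [('shelf',12),('rack',8),('mat',6),('lid',90),('pot',134),('jar',110+12),('bottle',182),('avocado',66)]:
    R=regions_of('top',n)
    if not R: print(n,'none');continue
    w=world(R[0]['region'],z); r=cv2.minAreaRect(w); e=cv2.minEnclosingCircle(w)
    print(n,z,R[0]['p'],'rect',np.array(r[0]),np.array(r[1]),r[2],'circ',np.array(e[0]),e[1])
hsv=cv2.cvtColor(a,cv2.COLOR_RGB2HSV)
m=((hsv[...,0]>165)|(hsv[...,0]<8))&(hsv[...,1]>120); m[:150]=0;m[260:]=0;m[:,:280]=0;m[:,360:]=0
b=(hsv[...,0]>100)&(hsv[...,0]<125)&(hsv[...,1]>170); b[:150]=0;b[260:]=0;b[:,:280]=0;b[:,360:]=0
w=world(b,134);print('blue',cv2.minEnclosingCircle(w),cv2.minAreaRect(w))
w=world(m|b,90); r=cv2.minAreaRect(w);print('lid',r)
E
```

```text
shelf 12 0.72 rect [574.5   9.1] [117.6 151.4] 79.59307861328125 circ [583.    8.5] 84.68218231201172
rack none
mat 6 0.74 rect [520.9 335.3] [59.9 65. ] 1.23677659034729 circ [520.8 335.3] 32.742027282714844
lid 90 0.81 rect [562.9   9.7] [113.4 146. ] 79.66766357421875 circ [569.5  10. ] 80.10575103759766
pot 134 0.76 rect [560.   30.3] [56.7 53.2] 46.075889587402344 circ [561.   30.8] 29.750356674194336
jar 122 0.92 rect [538.5 -93.6] [58.1 69.2] 45.89601516723633 circ [538.4 -93.7] 35.80982208251953
bottle 182 0.7 rect [576.1 119.1] [70.7 54.1] 27.925485610961914 circ [575.1 120.9] 35.34063720703125
avocado 66 0.58 rect [513.9 319.5] [57.  61.8] 1.236716389656067 circ [514.  319.6] 31.0124454498291
blue ((560.8494262695312, 31.883983612060547), 28.623783111572266) ((561.1458129882812, 31.469146728515625), (54.48147964477539, 53.78093719482422), 1.2369359731674194)
lid ((561.8150634765625, 9.355587005615234), (105.77865600585938, 139.19049072265625), 79.040771484375)
```

View pics/crop.png

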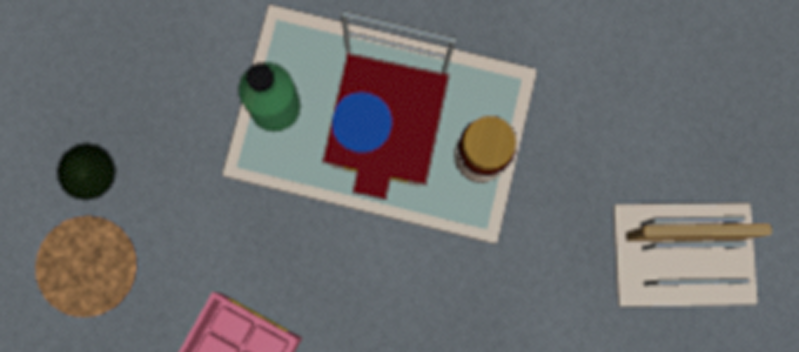

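The crop shows the burgundy lid on the white tub, with corners at crop px (347,55), (449,73), (427,184), (323,162), the tab at (370,196) and the guard bar from (345,17) to (453,42). The white tub is the one under this lid. The pink one at lower left is a look-alike. The mat is at (86,266), and the rack's free slot lies between the hoops at y≈281 and y≈244.

```bash
cat >> h.py <<'E'
from scipy.spatial.transform import Rotation as Rot
def rows(p,Rm,o=None):
    """shift (m) and turn (deg) for the next call to bring TCP to p (mm), orientation Rm"""
    o=o or get_obs(); R0=np.array(o['tool_rot']); 
    return (R0.T@(np.array(p)-np.array(o['position']))/1000).round(4), np.degrees(Rot.from_matrix(R0.T@Rm).as_rotvec()).round(2)
def down(ang):
    """tool pointing down, closing axis y at world angle ang (deg)"""
    a=np.radians(ang); y=np.array([np.cos(a),np.sin(a),0]); z=np.array([0,0,-1.]); return np.column_stack([np.cross(y,z),y,z])
E
python3 - <<'E'
from h import *
np.set_printoptions(precision=1,suppress=True)
P=camera_params('top')
W=lambda u,v,z: ray('top',(160+(u+.5)/2.35-.5,150+(v+.5)/2.35-.5),z,P)[:2]
def seg(n,a,b,z):
    A,B=W(*a,z),W(*b,z);print(n,A,B,'mid',(A+B)/2,'len',np.linalg.norm(B-A),'ang',np.degrees(np.arctan2(*(B-A)[::-1])))
print('mat',W(86,266,6),'avocado',W(86,171,40),'pot',W(362,121,134),'jar',W(490,141,122),'bottle cap',W(259,77,182))
seg('guard',(345,17),(453,42),165)
seg('lid far',(449,73),(347,55),90);seg('lid near',(427,184),(323,162),90);seg('lid L',(323,162),(347,55),90);seg('lid R',(427,184),(449,73),90);seg('tab',(355,193),(385,199),90)
seg('shelf far',(270,7),(535,70),12);seg('shelf near',(224,175),(496,241),12);seg('shelf L',(224,175),(270,7),12)
seg('rack near',(620,306),(756,302),8);seg('rack far',(615,206),(751,204),8)
seg('hoop1',(645,282),(748,280),71);seg('hoop2',(643,246),(745,243),71);seg('board',(645,231),(770,230),98)
print(rows([561,31,240],down(20)), rows([561,31,300],down(20)))
E
```

```text
mat [417.1 329.1] avocado [516.8 326.8] pot [561.8  30.9] jar [546.2 -97.6] bottle cap [594.3 129.6]
guard [659.7  49.5] [636.8 -56.8] mid [648.2  -3.7] len 108.68701579769078 ang -102.15228054160856
lid far [621.7 -57.6] [638.6  49.1] mid [630.2  -4.3] len 108.02378874420545 ang 81.00515959123909
lid near [505.1 -36.4] [525.5  70.7] mid [515.3  17.2] len 109.10727917480833 ang 79.22095834658678
lid L [525.5  70.7] [638.6  49.1] mid [582.1  59.9] len 115.15218335438287 ang -10.860034797455926
lid R [505.1 -36.4] [621.7 -57.6] mid [563.4 -47. ] len 118.51940029836075 ang -10.308619101793617
tab [494.3  37.1] [488.8   6.3] mid [491.6  21.7] len 31.294850920183094 ang -100.1031699619604
shelf far [709.7 139.6] [ 643.9 -157.9] mid [676.8  -9.1] len 304.6799157336162 ang -102.4849229756788
shelf near [519.  182.9] [ 453.4 -115.3] mid [486.2  33.8] len 305.3205324827066 ang -102.40964100844197
shelf L [519.  182.9] [709.7 139.6] mid [614.3 161.2] len 195.6034259764435 ang -12.771558259375304
rack near [ 386.6 -249.7] [ 394.1 -396.5] mid [ 390.3 -323.1] len 146.9810325601445 ang -87.10805268058166
rack far [ 494.6 -245.7] [ 500.  -394.6] mid [ 497.3 -320.2] len 148.96702518358404 ang -87.92221003051813
hoop1 [ 411.  -262.4] [ 415.3 -368.3] mid [ 413.2 -315.4] len 105.90014370455812 ang -87.66729652987134
hoop2 [ 447.8 -261. ] [ 453.1 -366.4] mid [ 450.5 -313.7] len 105.50255910807529 ang -87.09171033911127
board [ 461.3 -257. ] [ 465.  -383.4] mid [ 463.2 -320.2] len 126.39012606736372 ang -88.30911548863517
(array([-0.5, -0.4,  0.1]), array([ 0. , -0. , 48.8])) (array([-0.5, -0.4,  0. ]), array([ 0. , -0. , 48.8]))
```

Call:
move_arm --commands '[[[-0.511,-0.443,0.003,0,0,48.8],[-0.511,-0.443,0.003,0,0,48.8],[-0.511,-0.443,0.003,0,0,48.8],[-0.511,-0.443,0.003,0,0,48.8],[-0.511,-0.443,0.003,0,0,48.8],[-0.511,-0.443,0.003,0,0,48.8],[-0.511,-0.443,0.003,0,0,48.8],[-0.511,-0.443,0.003,0,0,48.8],[-0.511,-0.443,0.003,0,0,48.8],[-0.511,-0.443,0.003,0,0,48.8],[-0.511,-0.443,0.003,0,0,48.8],[-0.511,-0.443,0.003,0,0,48.8],[-0.511,-0.443,0.003,0,0,48.8],[-0.511,-0.443,0.003,0,0,48.8],[-0.511,-0.443,0.003,0,0,48.8],[-0.511,-0.443,0.003,0,0,48.8],[-0.511,-0.443,0.003,0,0,48.8],[-0.511,-0.443,0.003,0,0,48.8]]]' --grip 0 --grip_force 25

```text
time_s: 2.95
position: [561.4, 27.1, 301.2]
tool_rot: [[-0.335, 0.942, 0.001], [0.942, 0.335, -0.002], [-0.002, 0.001, -1.0]]
ft_force: [-0.7, 0.8, 0.4]
grip_width: 0.997
grasp_force: 0.0
```

```bash
python3 - <<'E'
from h import *
np.set_printoptions(precision=4,suppress=True)
o=get_obs();print(o['time_s'],o['position'],o['tool_rot'],o['joint_pos'])
a=shot('wrist','w0');P=camera_params('wrist');print(np.array(P['extrinsics']),np.array(P['camera_matrix']))
hsv=cv2.cvtColor(a,cv2.COLOR_RGB2HSV)
b=((hsv[...,0]>100)&(hsv[...,0]<125)&(hsv[...,1]>170)).astype(np.uint8)
c=max(cv2.findContours(b,0,1)[0],key=cv2.contourArea)[:,0]
w=np.array([ray('wrist',p,134,P)[:2] for p in c],np.float32);print(cv2.minEnclosingCircle(w),cv2.minAreaRect(w),c.min(0),c.max(0))
print(rows([561,31,176],down(20)))
E
```

```text
2.95 [561.4144  27.1495 301.1713] [[-0.335   0.9422  0.0012]
 [ 0.9422  0.335  -0.0018]
 [-0.0022  0.0006 -1.    ]] [-0.4587  0.2966  0.4174  1.8299 -0.1354  1.0421  0.3525]
[[  0.9408   0.3216   0.107  533.6113]
 [  0.3389  -0.8916  -0.3004 106.2184]
 [ -0.0012   0.3189  -0.9478 370.1461]
 [  0.       0.       0.       1.    ]] [[278.0434   0.     318.0221]
 [  0.     278.0434 201.5605]
 [  0.       0.       1.    ]]
((560.84033203125, 32.98102951049805), 29.92232894897461) ((560.686279296875, 32.927284240722656), (57.52088165283203, 58.33976745605469), 19.839967727661133) [287 168] [351 230]
(array([0.0007, 0.0007, 0.1249]), array([-0.  ,  0.01, -0.19]))
```

View pics/w0.png

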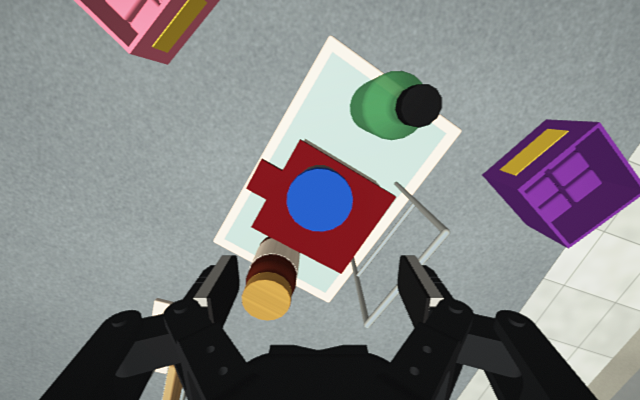

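The wrist view confirms the blue cap at px (319,199), which puts the pot at (561,32.5). The lid and tab are clear, with the jar at (267,298) and the bottle at (400,105). Descending to grasp.

Call:
move_arm --commands '[[[0.002,0.001,0.04,0,0,0],[0.002,0.001,0.075,0,0,0],[0.002,0.001,0.1,0,0,0],[0.002,0.001,0.115,0,0,0],[0.002,0.001,0.124,0,0,0],[0.002,0.001,0.124,0,0,0],[0.002,0.001,0.124,0,0,0]]]'

```text
time_s: 3.58
position: [560.6, 35.1, 177.3]
tool_rot: [[-0.344, 0.939, 0.0], [0.939, 0.344, 0.001], [0.001, 0.0, -1.0]]
ft_force: [-0.3, 0.4, 0.1]
grip_width: 0.997
grasp_force: 0.0
```

Call:
move_arm --commands '[[[0,0,0,0,0,0],[0,0,0,0,0,0],[0,0,0,0,0,0],[0,0,0,0,0,0],[0,0,0,0,0,0],[0,0,0,0,0,0],[0,0,0,0,0,0],[0,0,0,0,0,0]]]' --grip 160 --grip_force 25

```text
time_s: 4.25
position: [561.1, 34.1, 178.5]
tool_rot: [[-0.342, 0.94, 0.002], [0.94, 0.342, 0.001], [0.0, 0.002, -1.0]]
ft_force: [-1.9, 0.2, 6.0]
grip_width: 0.688
grasp_force: 26.1
```

Call:
move_arm --commands '[[[0,0,-0.01,0,0,0],[0,0,-0.03,0,0,0],[0,0,-0.06,0,0,0],[0,0,-0.09,0,0,0],[0.02,-0.002,-0.115,0,0,-3],[0.05,-0.005,-0.12,0,0,-8],[0.085,-0.009,-0.12,0,0,-13],[0.12,-0.013,-0.12,0,0,-19],[0.155,-0.016,-0.12,0,0,-24],[0.19,-0.02,-0.12,0,0,-30],[0.225,-0.024,-0.12,0,0,-35],[0.26,-0.027,-0.12,0,0,-40],[0.29,-0.031,-0.12,0,0,-45],[0.315,-0.033,-0.12,0,0,-48],[0.3265,-0.0345,-0.12,0,0,-49],[0.3265,-0.0345,-0.12,0,0,-49],[0.3265,-0.0345,-0.12,0,0,-49],[0.3265,-0.0345,-0.12,0,0,-49]]]'

```text
time_s: 5.75
position: [417.6, 326.7, 297.0]
tool_rot: [[-0.932, 0.362, 0.001], [0.362, 0.932, -0.001], [-0.001, -0.001, -1.0]]
ft_force: [0.6, -0.1, -1.4]
grip_width: 0.691
grasp_force: 27.5
```

```bash
python3 - <<'E'
from h import *
np.set_printoptions(precision=4,suppress=True)
a=shot('wrist','w1')
t=shot('top','t2')
o=get_obs();print(o['position'],o['grip_width'],o['grasp_force'],o['ft_force'])
for c in('wrist','top'):
  P=camera_params(c)
  for n,z in(('mat',6),('avocado',40)):
    for r in regions_of(c,n)[:2]:
        cs=cv2.findContours(r['region'].astype(np.uint8),0,1)[0]; k=max(cs,key=cv2.contourArea)[:,0]
        w=np.array([ray(c,p,z,P)[:2] for p in k],np.float32);print(c,n,r['p'],cv2.minEnclosingCircle(w),r['rect'])
print(rows([417,329,95],down(69)))
im=np.vstack([a,t]);cv2.imwrite('pics/w1b.png',cv2.resize(im[:,:,::-1],None,fx=.75,fy=.75,interpolation=cv2.INTER_AREA))
E
```

```text
[417.5953 326.8293 296.9521] 0.6891282279533602 27.525271475315094 [-0.2266 -0.6729 -1.62  ]
wrist mat 0.56 ((418.1009826660156, 326.9620056152344), 55.020137786865234) [279.0, 131.8, 359.4, 211.7]
wrist avocado 0.72 ((506.0750732421875, 342.8428955078125), 27.496110916137695) [345.4, 223.5, 368.6, 255.3]
top mat 0.81 ((417.3575439453125, 328.7421875), 55.99272537231445) [178.9, 242.4, 218.0, 284.4]
top avocado 0.61 ((577.943359375, 7.42284631729126), 83.59986114501953) [295.1, 173.0, 354.9, 233.5]
top avocado 0.56 ((516.1796264648438, 326.768798828125), 30.948036193847656) [184.6, 211.5, 209.0, 237.2]
(array([0.0003, 0.0009, 0.2019]), array([-0.  ,  0.01, -0.09]))
```

View pics/w1b.png

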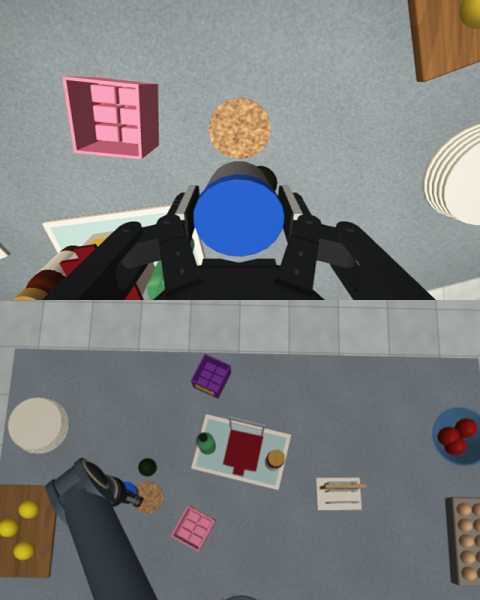

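The pot is held upright (wrist cap at full-frame px (317,285)) above the clear mat at (319,171), with the mat measured at (418,328). Lowering.

Call:
move_arm --commands '[[[0,0.001,0.035,0,0,0],[0,0.001,0.075,0,0,0],[0,0.001,0.115,0,0,0],[0,0.001,0.15,0,0,0],[0,0.001,0.175,0,0,0],[0,0.001,0.188,0,0,0],[0,0.001,0.195,0,0,0],[0,0.001,0.199,0,0,0],[0,0.001,0.201,0,0,0],[0,0.001,0.201,0,0,0],[0,0.001,0.201,0,0,0]]]'

```text
time_s: 6.97
position: [417.4, 330.3, 97.0]
tool_rot: [[-0.934, 0.358, 0.002], [0.358, 0.934, 0.002], [-0.001, 0.002, -1.0]]
ft_force: [-0.7, -0.8, -1.8]
grip_width: 0.685
grasp_force: 27.5
```

Call:
move_arm --commands '[[[0,0,0.001,0,0,0],[0,0,0.002,0,0,0],[0,0,0.003,0,0,0],[0,0,0.003,0,0,0]]]'

```text
time_s: 7.3
position: [417.1, 330.1, 94.4]
tool_rot: [[-0.934, 0.358, 0.001], [0.358, 0.934, 0.001], [-0.0, 0.001, -1.0]]
ft_force: [-2.9, -2.1, 8.9]
grip_width: 0.689
grasp_force: 28.2
```

Call:
move_arm --commands '[[[0,0,0,0,0,0],[0,0,0,0,0,0],[0,0,0,0,0,0],[0,0,0,0,0,0],[0,0,0,0,0,0],[0,0,-0.01,0,0,0],[0,0,-0.04,0,0,0],[0,0,-0.08,0,0,0],[0,0,-0.12,0,0,0],[0,0,-0.16,0,0,0],[0,0,-0.2,0,0,0],[0,0,-0.2,0,0,0]]]' --grip 0

```text
time_s: 8.3
position: [419.6, 331.9, 302.0]
tool_rot: [[-0.933, 0.358, 0.012], [0.359, 0.933, 0.012], [-0.007, 0.015, -1.0]]
ft_force: [1.5, 0.4, -0.1]
grip_width: 1.0
grasp_force: 0.0
```

```bash
python3 - <<'E'
from h import *
np.set_printoptions(precision=4,suppress=True)
a=shot('wrist','w2');P=camera_params('wrist')
o=get_obs();print(o['position'],o['grip_width'],o['time_s'])
hsv=cv2.cvtColor(a,cv2.COLOR_RGB2HSV)
b=((hsv[...,0]>100)&(hsv[...,0]<125)&(hsv[...,1]>170)).astype(np.uint8)
c=max(cv2.findContours(b,0,1)[0],key=cv2.contourArea)[:,0]
w=np.array([ray('wrist',p,50,P)[:2] for p in c],np.float32);print(cv2.minEnclosingCircle(w),c.min(0),c.max(0))
# lid from both cameras, refined corners
P=camera_params('top');t=shot('top','t3');hsv=cv2.cvtColor(t,cv2.COLOR_RGB2HSV)
m=(((hsv[...,0]>165)|(hsv[...,0]<8))&(hsv[...,1]>120)).astype(np.uint8); m[:150]=0;m[260:]=0;m[:,:280]=0;m[:,360:]=0
k=max(cv2.findContours(m,0,1)[0],key=cv2.contourArea)[:,0]
q=cv2.approxPolyDP(k,2.5,True)[:,0];print([(ray('top',p,90,P)[:2]).round(0).tolist() for p in q])
print(cv2.minAreaRect(np.array([ray('top',p,90,P)[:2] for p in k],np.float32)))
E
```

```text
[418.3988 331.0311 298.362 ] 1.0001075689957866 8.35
((417.5080261230469, 325.7179870605469), 29.275379180908203) [289 156] [337 204]
[[639.0, 48.0], [527.0, 69.0], [523.0, 40.0], [496.0, 37.0], [492.0, 15.0], [514.0, 1.0], [508.0, -33.0], [619.0, -53.0]]
((561.8011474609375, 9.316265106201172), (105.71627044677734, 139.18161010742188), 79.05350494384766)
```

The pot stands on the mat at about (418,327). The lid origin is at about (573.6,7), yaw -10.9°, with the tab tip at (492,23). Before planning the tipping I'll check whether a known kinematic model matches, to see which tool pitches are reachable.

```bash
cat > kin.py <<'E'
import numpy as np
from scipy.spatial.transform import Rotation as Rot
from scipy.optimize import least_squares
def rpy(r): return Rot.from_euler('xyz',r).as_matrix()
h=np.pi/2
XARM=[((0,0,267),(0,0,0)),((0,0,0),(-h,0,0)),((0,-293,0),(h,0,0)),((52.5,0,0),(h,0,0)),((77.5,-342.5,0),(h,0,0)),((0,0,0),(h,0,0)),((76,97,0),(-h,0,0))]
def fk(q,tool=0,yaw=0):
    T=np.eye(4)
    for (t,r),a in zip(XARM,q):
        A=np.eye(4);A[:3,:3]=rpy(r)@Rot.from_rotvec([0,0,a]).as_matrix();A[:3,3]=t;T=T@A
    p=T[:3,3]+T[:3,2]*tool
    return p,T[:3,:3]@Rot.from_rotvec([0,0,yaw]).as_matrix()
E
python3 - <<'E'
from kin import *
from h import get_obs
np.set_printoptions(precision=3,suppress=True)
o=get_obs();print(o['joint_pos'],o['position'])
q0=np.array([-1.23,0.469,-0.049,1.532,0.024,1.141,-0.082])
for s in (1,-1):
    q=q0*np.array([s,1,s,1,s,1,s]); p,R=fk(q);print(p,R)
D=[(q0,[243.9,629.4,303.9]),(np.array([-0.4587,0.2966,0.4174,1.8299,-0.1354,1.0421,0.3525]),[561.4,28.5,300.8]),(o['joint_pos'],o['position'])]
for q,p in D: print(np.hypot(p[0],p[1]),np.degrees(np.arctan2(p[1],p[0])),fk(q)[0],np.hypot(*fk(q)[0][:2]),np.degrees(np.arctan2(*fk(q)[0][1::-1])))
E
```

```text
[-0.841  0.24   0.11   1.891 -0.031  1.007  0.487] [417.217 330.169 295.494]
[ 173.15  -558.199  303.443] [[ 0.358 -0.933 -0.023]
 [-0.93  -0.359  0.074]
 [-0.077 -0.005 -0.997]]
[173.15  558.199 303.443] [[ 0.358  0.933 -0.023]
 [ 0.93  -0.359 -0.074]
 [-0.077  0.005 -0.997]]
675.0048666491227 68.81805689334026 [ 173.15  -558.199  303.443] 584.4377128937806 -72.76646571714683
562.1229491846068 2.9061793662033337 [583.514 -74.691 558.668] 588.2745154643501 -7.2943185391138865
532.0542176959635 38.356681202063605 [ 419.677 -392.502  612.199] 574.6183062121262 -43.083656781329445
```

```bash
cat > kin.py <<'E'
import numpy as np, itertools
from scipy.spatial.transform import Rotation as Rot
from scipy.optimize import least_squares
LO=np.array([-2.59,-.33,-1.39,.1,-1.04,.21,-2.66]);HI=np.array([2.59,1.99,1.29,2.45,4.18,1.99,2.66])
def fk(q,x,s):
    ax=[[0,0,s[0]],[0,1,0],[0,0,s[1]],[0,1,0],[0,0,s[2]],[0,1,0],[0,0,s[3]]]
    # x: d1 | a,L,d upper | a,L,d fore | a,L,d hand | yaw
    off={0:[0,0,x[0]],2:x[1:4],4:x[4:7],6:x[7:10]}
    R=np.eye(3);p=np.zeros(3)
    for i in range(7):
        R=R@Rot.from_rotvec(np.array(ax[i])*q[i]).as_matrix()
        if i in off: p=p+R@np.array(off[i])
    return p,R@Rot.from_rotvec([0,0,x[10]]).as_matrix()
E
python3 - <<'E'
from kin import *
from h import get_obs
np.set_printoptions(precision=3,suppress=True)
o=get_obs()
R0=np.array([[-0.932,0.361,-0.001],[0.361,0.932,-0.002],[0,-0.002,-1]])
R1=np.array([[-0.338,0.941,0.0012],[0.941,0.338,-0.0018],[-0.0022,0.0006,-1]])
D=[([-1.23,0.469,-0.049,1.532,0.024,1.141,-0.082],[243.9,629.4,303.9],R0),([-0.4587,0.2966,0.4174,1.8299,-0.1354,1.0421,0.3525],[561.4,27.1495,301.17],R1),(o['joint_pos'],o['position'],o['tool_rot'])]
best=[]
x0=np.array([300,0,0,450,0,0,450,0,0,250,0.])
for s in itertools.product((1,-1),repeat=3):
  for yaw in (0,h:=np.pi/2,np.pi,-h):
    s4=(-1,)+s
    def f(x):
        r=[]
        for q,p,R in D:
            P,Q=fk(q,x,s4);r+=list(P-np.array(p))+list(300*(Q-np.array(R)).ravel())
        return np.array(r+list(.01*(x[:10]-x0[:10])))
    y0=x0.copy();y0[10]=yaw
    z=least_squares(f,y0);best.append((z.cost,s4,z.x,f(z.x)[:36]))
best.sort(key=lambda b:b[0])
for b in best[:3]: print(b[0],b[1],b[2]);
print(best[0][3].reshape(3,12)[:,:3])
E
```

```text
26.68856296608049 (-1, -1, -1, -1) [206.066 -10.117 -57.583 555.863  10.629  32.633 482.6     0.368 -17.301
 191.365   1.57 ]
26.68856297284654 (-1, -1, -1, -1) [206.074 -10.118 -57.583 555.865  10.645  32.639 482.609   0.37  -17.306
 191.356   1.57 ]
26.688563021468244 (-1, -1, -1, -1) [206.081 -10.119 -57.584 555.867  10.658  32.643 482.616   0.371 -17.31
 191.35    1.57 ]
[[ 0.148  1.155 -0.733]
 [-4.493 -1.63   2.556]
 [ 1.538  3.327 -1.813]]
```

```bash
cat >> kin.py <<'E'
X=np.array([206.066,-10.117,-57.583,555.863,10.629,32.633,482.6,.368,-17.301,191.365,1.57]);S=(-1,)*4
def ik(p,R,q0,x=X,n=12,rng=np.random.default_rng(0)):
    """best in-range joint solution; cost ~ (mm err)^2"""
    f=lambda q:(lambda P,Q:np.r_[P-p,200*(Q-R).ravel(),.5*(q-q0)])(*fk(q,x,S))
    b=None
    for i in range(n):
        s=np.clip(q0+(0 if i==0 else rng.normal(0,.6,7)),LO+.01,HI-.01)
        z=least_squares(f,s,bounds=(LO,HI),max_nfev=80)
        if b is None or z.cost<b.cost:b=z
        if b.cost<3:break
    P,Q=fk(b.x,x,S)
    return b.x,np.linalg.norm(P-p),np.degrees(Rot.from_matrix(Q.T@R).magnitude())
def frame(ang,pitch):
    """closing axis y horizontal at lid-y; z: pitch deg from down, + toward lid x (away from robot). ang = lid yaw deg"""
    a=np.radians(ang);t=np.radians(pitch);fx=np.array([np.cos(a),np.sin(a),0]);y=np.array([-np.sin(a),np.cos(a),0])
    z=fx*np.sin(t)-np.array([0,0,1])*np.cos(t);return np.column_stack([np.cross(y,z),y,z])
E
python3 - <<'E'
from kin import *
np.set_printoptions(precision=2,suppress=True)
q0=np.array([-.4,.3,.2,1.85,-.03,1,.4]); yaw=-10.8
a=np.radians(yaw);fx=np.array([np.cos(a),np.sin(a),0]);c=np.array([573.6,7,84])
rim=c+fx*54
for d7 in(191,290):
    x=X.copy();x[0]+=d7-x[9];x[9]=d7
    print('d7',d7)
    for pt in (90,80,70,60,50,40):
        R=frame(yaw,pt);Rn=R@Rot.from_rotvec([0,0,np.pi/2]).as_matrix();Rm=R@Rot.from_rotvec([0,0,-np.pi/2]).as_matrix()
        p=c-fx*73+[0,0,3]-R[:,2]*63
        print(pt,*[(n,)+ik(p,Q,q0,x)[1:] for n,Q in(('side',R),('n+',Rn),('n-',Rm))])
    for th in (0,20,40,60,80,102):
        t=np.radians(th); u=-fx*np.cos(t)+np.array([0,0,1])*np.sin(t)
        tab=rim+u*127
        print('lid',th,*[(pt,)+tuple(np.round(ik(tab-frame(yaw,pt)[:,2]*63,frame(yaw,pt),q0,x)[1:],1)) for pt in(0,-20,-30,-40,-50)])
E
```

```text
d7 191
90 ('side', np.float64(33.26297716138452), np.float64(4.364396168380755)) ('n+', np.float64(33.7786778595844), np.float64(4.41878541913725)) ('n-', np.float64(47.563263471075494), np.float64(5.6300795363443115))
80 ('side', np.float64(52.32041117508722), np.float64(6.273704299641166)) ('n+', np.float64(50.769091237712686), np.float64(6.152305521371622)) ('n-', np.float64(66.06984478815674), np.float64(6.77187643994407))
70 ('side', np.float64(56.792600476148976), np.float64(6.457792246387263)) ('n+', np.float64(44.29521364825254), np.float64(5.599294761754396)) ('n-', np.float64(62.69362709738382), np.float64(6.643435988550441))
60 ('side', np.float64(42.76050379679081), np.float64(5.160102430059898)) ('n+', np.float64(28.221683969726705), np.float64(3.7514428091466883)) ('n-', np.float64(41.39225004042296), np.float64(5.048957344523988))
50 ('side', np.float64(19.740482498894), np.float64(2.5872387681853684)) ('n+', np.float64(5.467780750668657), np.float64(0.7672665834951999)) ('n-', np.float64(15.44894002722463), np.float64(2.0811843779340884))
40 ('side', np.float64(0.0040
[... 3253 characters left out ...]
0)) (-40, np.float64(0.0), np.float64(0.0)) (-50, np.float64(0.0), np.float64(0.0))
lid 60 (0, np.float64(0.0), np.float64(0.0)) (-20, np.float64(0.0), np.float64(0.0)) (-30, np.float64(0.0), np.float64(0.0)) (-40, np.float64(0.0), np.float64(0.0)) (-50, np.float64(0.0), np.float64(0.0))
lid 80 (0, np.float64(0.0), np.float64(0.0)) (-20, np.float64(0.0), np.float64(0.0)) (-30, np.float64(0.0), np.float64(0.0)) (-40, np.float64(0.0), np.float64(0.0)) (-50, np.float64(0.3), np.float64(0.1))
lid 102 (0, np.float64(0.0), np.float64(0.0)) (-20, np.float64(0.0), np.float64(0.0)) (-30, np.float64(0.0), np.float64(0.0)) (-40, np.float64(0.0), np.float64(0.0)) (-50, np.float64(10.2), np.float64(3.5))
```

Horizontal approach to the tab is out of reach. I'll grip the tab across its 36 mm width instead, with the tool pitched forward about 35°, and swing to about -45° while the tab follows an arc about the far rim.

```bash
python3 - <<'E'
from kin import *
from h import rows,get_obs
np.set_printoptions(precision=4,suppress=True)
q0=np.array([-.4,.3,.2,1.85,-.03,1,.4]); yaw=-10.8
a=np.radians(yaw);fx=np.array([np.cos(a),np.sin(a),0]);c=np.array([573.6,7,84]);piv=c-74*fx+[0,0,3]
for pt in(30,35,40):
    R=frame(yaw,pt)
    for back in(62,122):
        p=piv-back*R[:,2]
        for d7 in(191,290):
            x=X.copy();x[0]+=d7-x[9];x[9]=d7
            k=ik(p,R,q0,x);print(pt,back,d7,p,k[1],k[2],k[0])
    print(rows(p,R))
E
```

```text
30 62 191 [470.4598  26.675  140.6936] 0.007350745703012552 0.0024365789627692983 [-0.2871  0.3085 -0.0257  2.3373  1.4685  0.2504 -0.3337]
30 62 290 [470.4598  26.675  140.6936] 0.006358405400300552 0.0023086698066527014 [-0.1433  0.2853 -0.2938  2.4466  1.653   0.3672 -0.6   ]
30 122 191 [440.9912  32.2965 192.6551] 0.0025446423347622784 0.0010386206915726608 [-0.6289  0.169   0.3713  2.3572  0.831   0.2248  0.3261]
30 122 290 [440.9912  32.2965 192.6551] 1.0211182242642958 0.21242966922120818 [-0.6266  0.1197  0.2453  2.45    1.0947  0.2789 -0.0307]
(array([-0.1287, -0.2701,  0.1018]), array([ -2.41, -29.78, -10.02]))
35 62 191 [465.9789  27.5298 137.7874] 0.005106807543539285 0.0018026954259763033 [-0.0227  0.3181 -0.3882  2.3909  1.7858  0.433  -0.6654]
35 62 290 [465.9789  27.5298 137.7874] 12.096377698354408 2.5987812248505566 [ 0.7204  0.5864 -1.39    2.45    1.6136  0.9297 -0.4574]
35 122 191 [432.1739  33.9785 186.9365] 0.0062092619423540435 0.0019014349391017723 [-0.4274  0.155   0.0446  2.4121  1.4351  0.3126 -0.3471]
35 122 290 [432.1739  33.9785 186.9365] 17.064039345469748 3.5806467735254586 [-1.1303  0.2024  0.7541  2.45    1.1179  0.21   -0.1119]
(array([-0.1198, -0.2717,  0.1075]), array([ -2.86, -34.77,  -9.95]))
40 62 191 [461.7638  28.3339 134.4948] 0.004017884372582107 0.001514420377288392 [ 0.0597  0.3471 -0.5308  2.4395  1.9624  0.5801 -0.8595]
40 62 290 [461.7638  28.3339 134.4948] 25.386093859442294 5.394688241529689 [ 0.6653  0.6287 -1.39    2.45    1.6589  1.0334 -0.5226]
40 122 191 [423.8797  35.5607 180.4574] 6.1216458749834475 0.9130415648716272 [ 0.787   0.3444 -1.39    2.45    1.5972  0.7493 -0.4668]
40 122 290 [423.8797  35.5607 180.4574] 31.780364693693752 7.070127128435389 [-1.2766  0.2702  0.86    2.45    1.2148  0.21   -0.2867]
(array([-0.1115, -0.2732,  0.114 ]), array([ -3.31, -39.76,  -9.86]))
```

```bash
python3 - <<'E'
from kin import *
from h import rows,get_obs
np.set_printoptions(precision=4,suppress=True)
q0=np.array(get_obs()['joint_pos']); yaw=-10.8
a=np.radians(yaw);fx=np.array([np.cos(a),np.sin(a),0]);c=np.array([573.6,7,84]);piv=c-74*fx+[0,0,3]
for pt in(10,15,20):
    R=frame(yaw,pt)
    for back in(62,152):
        p=piv-back*R[:,2]
        for d7 in(191,290):
            x=X.copy();x[0]+=d7-x[9];x[9]=d7
            k=ik(p,R,q0,x);print(pt,back,d7,p,k[1],k[2],k[0])
    print(rows(p,R))
E
```

```text
10 62 191 [490.3353  22.8836 148.0581] 0.0010198063854862513 0.00043419720783511223 [-0.2039  0.3367  0.0847  2.1909  0.0594  0.4497  1.2039]
10 62 290 [490.3353  22.8836 148.0581] 0.00104641899412215 0.0005036146772517885 [-0.2234  0.3187  0.0916  2.226   0.0647  0.4335  1.1863]
10 152 191 [474.9837  25.8121 236.6908] 0.0009022437927689394 0.0003351259389292235 [-0.3913  0.1679  0.2758  2.1535  0.0126  0.6602  1.2492]
10 152 290 [474.9837  25.8121 236.6908] 0.0009060580118156358 0.0003793210770180526 [-0.423   0.1431  0.2911  2.1865  0.0244  0.6527  1.2252]
(array([-0.1628, -0.2637,  0.0579]), array([ -0.63,  -9.84, -10.18]))
15 62 191 [485.1482  23.8731 146.8874] 0.001046190365539254 0.0004301053811788436 [-0.237   0.3235  0.1002  2.2311  0.1582  0.3448  1.0932]
15 62 290 [485.1482  23.8731 146.8874] 0.0010662704883209128 0.0004883945175753327 [-0.2752  0.3002  0.1172  2.2826  0.1783  0.3196  1.0515]
15 152 191 [462.2671  28.2379 233.8207] 0.0009404156600534408 0.0003341247847242543 [-0.4384  0.1349  0.293   2.2103  0.0906  0.5568  1.1578]
15 152 290 [462.2671  28.2379 233.8207] 0.0009199356442235017 0.0003613833047149127 [-0.4893  0.099   0.3143  2.2584  0.121   0.5476  1.1056]
(array([-0.1501, -0.2661,  0.0607]), array([ -1.08, -14.82, -10.16]))
20 62 191 [480.0811  24.8397 145.2609] 0.0009919616974817368 0.0003548119321926071 [-0.3175  0.3192  0.1664  2.2691  0.2898  0.2389  0.9427]
20 62 290 [480.0811  24.8397 145.2609] 0.0015482847584727497 0.0005392602387056016 [-0.3742  0.2938  0.1857  2.3338  0.3834  0.21    0.8134]
20 152 191 [449.8445  30.6076 229.8333] 0.000898413630978732 0.00028999570115522137 [-0.4949  0.108   0.3149  2.2646  0.2107  0.457   1.0199]
20 152 290 [449.8445  30.6076 229.8333] 0.0008128958795559054 0.00027407430244623854 [-0.5621  0.0623  0.3334  2.3269  0.2781  0.4507  0.9169]
(array([-0.1376, -0.2683,  0.0647]), array([ -1.52, -19.81, -10.13]))
```

Going to the pre-pose at pitch 15°, 90 mm back.

Call:
move_arm --commands '[[[-0.15,-0.266,0.061,-1.1,-14.8,-10.2],[-0.15,-0.266,0.061,-1.1,-14.8,-10.2],[-0.15,-0.266,0.061,-1.1,-14.8,-10.2],[-0.15,-0.266,0.061,-1.1,-14.8,-10.2],[-0.15,-0.266,0.061,-1.1,-14.8,-10.2],[-0.15,-0.266,0.061,-1.1,-14.8,-10.2],[-0.15,-0.266,0.061,-1.1,-14.8,-10.2],[-0.15,-0.266,0.061,-1.1,-14.8,-10.2],[-0.15,-0.266,0.061,-1.1,-14.8,-10.2],[-0.15,-0.266,0.061,-1.1,-14.8,-10.2],[-0.15,-0.266,0.061,-1.1,-14.8,-10.2],[-0.15,-0.266,0.061,-1.1,-14.8,-10.2]]]'

```text
time_s: 9.4
position: [461.3, 29.2, 231.6]
tool_rot: [[-0.951, 0.184, 0.25], [0.177, 0.983, -0.051], [-0.255, -0.004, -0.967]]
ft_force: [-0.6, -0.1, -0.2]
grip_width: 1.002
grasp_force: 0.0
```

```bash
python3 - <<'E'
from kin import *
from h import *
np.set_printoptions(precision=4,suppress=True)
a=shot('wrist','w3');P=camera_params('wrist');o=get_obs()
print(o['time_s'],o['position'],np.array(o['tool_rot'])[:,2],o['joint_pos'])
f=fk(o['joint_pos'],X,S);print('fk',f[0],f[1][:,2])
hsv=cv2.cvtColor(a,cv2.COLOR_RGB2HSV)
m=(((hsv[...,0]>165)|(hsv[...,0]<8))&(hsv[...,1]>130)).astype(np.uint8)
k=max(cv2.findContours(m,0,1)[0],key=cv2.contourArea)[:,0]
q=cv2.approxPolyDP(k,4,True)[:,0]
for p in q: print(p,ray('wrist',p,90,P)[:2].round(1))
w=np.array([ray('wrist',p,90,P)[:2] for p in k],np.float32);print(cv2.minAreaRect(w))
cv2.imwrite('pics/w3m.png',np.where(m[...,None]>0,a[:,:,::-1],a[:,:,::-1]//2))
E
```

```text
9.45 [461.3844  29.1837 231.7484] [ 0.2503 -0.0506 -0.9668] [-0.4885  0.1263  0.3091  2.2385  0.1118  0.5458  1.1114]
fk [448.2511  38.514  227.2233] [ 0.2503 -0.0506 -0.9668]
[254 227] [503.8 -36.3]
[266 312] [620.  -59.9]
[365 313] [640.8  46.5]
[377 227] [522.8  67.7]
[337 226] [515.5  34.1]
[336 204] [492.9  36.7]
[295 204] [486.9   3.9]
[295 226] [509.1  -1.3]
((560.4616088867188, 6.850669860839844), (108.7550048828125, 143.9853515625), 78.94635772705078)
```

View pics/w3m.png

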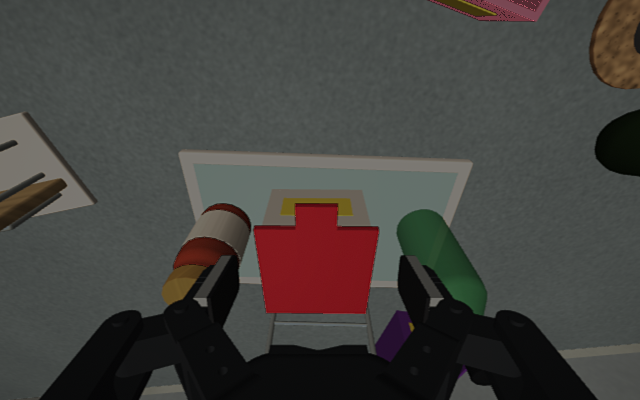

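The lid mask is clean. The tab tip is at px (315,204), which gives (490,20.3), and the lid centre is at (572.5,5) with yaw -11°. The fingers straddle it. Moving to the tab and closing gradually to keep a light, hinge-like grip.

Call:
move_arm --commands '[[[-0.0005,-0.001,0.035,0,0,0],[-0.001,-0.002,0.06,0,0,0],[-0.001,-0.002,0.076,0,0,0],[-0.001,-0.002,0.084,0,0,0],[-0.001,-0.002,0.088,0,0,0],[-0.001,-0.002,0.088,0,0,0],[-0.001,-0.002,0.088,0,0,0],[-0.001,-0.002,0.088,0,0,0]]]' --grip 100 --grip_force 20

```text
time_s: 10.12
position: [484.6, 21.4, 148.1]
tool_rot: [[-0.95, 0.186, 0.252], [0.179, 0.982, -0.051], [-0.257, -0.003, -0.966]]
ft_force: [0.6, -0.6, 0.5]
grip_width: 0.607
grasp_force: 0.0
```

Call:
move_arm --commands '[[[0,0,0,0,0,0],[0,0,0,0,0,0],[0,0,0,0,0,0]]]' --grip 147

```text
time_s: 10.37
position: [484.5, 21.4, 147.7]
tool_rot: [[-0.95, 0.186, 0.252], [0.179, 0.982, -0.051], [-0.257, -0.003, -0.966]]
ft_force: [-0.5, 0.6, -0.1]
grip_width: 0.427
grasp_force: 0.4
```

Call:
move_arm --commands '[[[0,0,0,0,0,0],[0,0,0,0,0,0]]]' --grip 149

```text
time_s: 10.53
position: [484.5, 21.4, 147.6]
tool_rot: [[-0.95, 0.186, 0.252], [0.179, 0.983, -0.051], [-0.257, -0.003, -0.966]]
ft_force: [-1.2, 1.9, 5.2]
grip_width: 0.42
grasp_force: 9.6
```

Call:
move_arm --commands '[[[-0.002,0,-0.005,0,0,0],[-0.004,0,-0.011,0,0,0],[-0.007,0,-0.017,0,0,0],[-0.01,0,-0.024,0,0,0],[-0.0127,0,-0.0308,0,0,0],[-0.0127,0,-0.0308,0,0,0],[-0.0127,0,-0.0308,0,0,0]]]' --grip 148

```text
time_s: 11.12
position: [489.0, 20.4, 180.9]
tool_rot: [[-0.949, 0.187, 0.253], [0.18, 0.982, -0.051], [-0.258, -0.003, -0.966]]
ft_force: [-0.2, -0.5, -1.5]
grip_width: 0.422
grasp_force: 4.5
```

```bash
cat >> h.py <<'E'
def lidfit(name,grip=(-74,0,3),ahead=62,cam='wrist',yaw=-11.0):
    """lid tip angle: best IoU of projected lid silhouette pivoting at the grip point; also prints far edge point"""
    a=shot(cam,name);P=camera_params(cam);o=get_obs();R=np.array(o['tool_rot']);g=np.array(o['position'])+ahead*R[:,2]
    hsv=cv2.cvtColor(a,cv2.COLOR_RGB2HSV)
    m=(((hsv[...,0]>165)|(hsv[...,0]<8))&(hsv[...,1]>130)&(hsv[...,2]>25)).astype(np.uint8)
    n,l,st,_=cv2.connectedComponentsWithStats(m); m=(l==1+np.argmax(st[1:,4])).astype(np.uint8)
    B=[[x,y,z] for x,y,z in [(s*59,t*55,u) for s in(-1,1) for t in(-1,1) for u in(0,6)]]
    Tb=[[x,t*18,u] for x in(-83,-59) for t in(-1,1) for u in(0,6)]
    res=[]
    yv=np.array([-np.sin(np.radians(yaw)),np.cos(np.radians(yaw)),0])
    for th in range(-15,125,1):
        Q=Rot.from_rotvec(yv*np.radians(th)).as_matrix()@Rot.from_euler('z',yaw,degrees=True).as_matrix()
        im=np.zeros(m.shape,np.uint8)
        for S_ in(B,Tb):
            q=np.array([proj(cam,g+Q@(np.array(v,float)-grip),P) for v in S_],np.float32)
            cv2.fillConvexPoly(im,cv2.convexHull(q.astype(np.int32)),1)
        res.append(((im&m).sum()/max(1,(im|m).sum()),th,g+Q@(np.array([59,0,3.])-grip)))
    res.sort(key=lambda r:-r[0]); print('iou',res[0][0].round(3),'theta',res[0][1],'far',res[0][2].round(1),'next',[(r[1],r[0].round(3)) for r in res[1:4]],'g',g.round(1),'rot z',R[:,2].round(3),'t',o['time_s'],'gf',o['grasp_force'].__round__(1))
E
python3 -c "
from h import *
lidfit('w4')"
```

```text
iou 0.514 theta 16 far [630.   -7.2  83.9] next [(15, np.float64(0.51)), (17, np.float64(0.501)), (18, np.float64(0.492))] g [504.5  17.2 120.6] rot z [ 0.252 -0.051 -0.966] t 11.1667 gf 4.5
```

Call:
move_arm --commands '[[[-0.004,0,-0.006,0,0,0],[-0.008,0,-0.012,0,0,0],[-0.0127,0,-0.0183,0,0,0],[-0.018,0,-0.0238,0,0,0],[-0.0233,0,-0.0289,0,0,0],[-0.0287,0,-0.0337,0,0,0],[-0.0348,0,-0.0382,0,0,0],[-0.041,0,-0.0424,0,0,0],[-0.0473,0,-0.0462,0,0,0],[-0.0523,0,-0.0486,0,0,0],[-0.0573,0,-0.0508,0,0,0],[-0.0573,0,-0.0508,0,0,0],[-0.0573,0,-0.0508,0,0,0]]]'

```text
time_s: 12.25
position: [530.5, 12.7, 243.9]
tool_rot: [[-0.95, 0.187, 0.251], [0.18, 0.982, -0.051], [-0.256, -0.004, -0.967]]
ft_force: [1.4, -0.3, -1.3]
grip_width: 0.42
grasp_force: 4.2
```

```bash
python3 -c "
from h import *
lidfit('w5'); a=shot('scene','s5'); b=cv2.imread('pics/w5.png')
cv2.imwrite('pics/b5.png',np.hstack([b[:,120:520],cv2.resize(a[120:320,200:400,::-1],(400,400),interpolation=cv2.INTER_CUBIC)]))
"
```

```text
iou 0.394 theta 51 far [627.9  -6.4  80.4] next [(50, np.float64(0.392)), (52, np.float64(0.374)), (49, np.float64(0.361))] g [545.8   9.5 183.8] rot z [ 0.251 -0.051 -0.967] t 12.3 gf 4.2
```

View pics/b5.png

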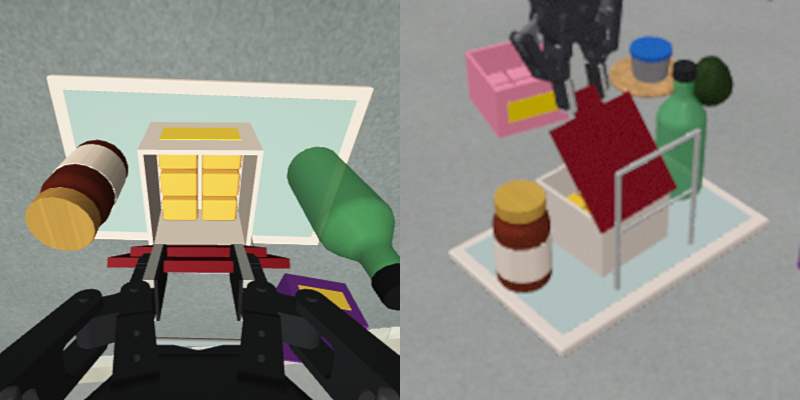

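The lid hinges as intended. In the scene crop it is tipped about 50°, with its far edge on the tub's far rim before the guard. The tub is in place, and the pot is upright on the mat. I'll compute the rigid part of the swing.

```bash
python3 - <<'E'
from kin import *
from h import get_obs
np.set_printoptions(precision=4,suppress=True)
o=get_obs();R0=np.array(o['tool_rot']);p0=np.array(o['position']);yaw=-11
a=np.radians(yaw);fx=np.array([np.cos(a),np.sin(a),0]);up=np.array([0,0,1.])
def g(th,r):
    t=np.radians(th);return r*(-np.cos(t)*fx+np.sin(t)*up)+3*(np.sin(t)*fx+np.cos(t)*up)
th0=49.6;g0=g(th0,128.6)
L=[(th,128.6) for th in np.arange(th0,98.1,4.4)[1:]]+[(98,126),(98,123.5)]
q=np.array(o['joint_pos'])
for th,r in L:
    R=R0@Rot.from_rotvec([0,np.radians(th-th0),0]).as_matrix()
    p=p0+62*R0[:,2]+g(th,r)-g0-62*R[:,2]
    k=ik(p,R,q);q=k[0]
    print(th.__round__(1),[*(R0.T@(p-p0)/1000).round(4)],round(th-th0,1),'| p',p.round(0),'ik',round(k[1],1),q.round(2))
E
```

```text
54.0 [np.float64(-0.0139), np.float64(-0.0001), np.float64(-0.0035)] 4.4 | p [542.  10. 251.] ik 0.0 [-0.34  0.26  0.29  2.01 -0.03  0.71  1.34]
58.4 [np.float64(-0.028), np.float64(-0.0001), np.float64(-0.006)] 8.8 | p [555.   8. 257.] ik 0.0 [-0.31  0.29  0.28  1.95 -0.07  0.82  1.38]
62.8 [np.float64(-0.0423), np.float64(-0.0002), np.float64(-0.0073)] 13.2 | p [568.   5. 261.] ik 0.0 [-0.29  0.32  0.28  1.89 -0.1   0.92  1.41]
67.2 [np.float64(-0.0567), np.float64(-0.0002), np.float64(-0.0076)] 17.6 | p [582.   3. 265.] ik 0.0 [-0.27  0.36  0.27  1.82 -0.12  1.03  1.44]
71.6 [np.float64(-0.071), np.float64(-0.0003), np.float64(-0.0067)] 22.0 | p [596.   0. 268.] ik 0.0 [-0.25  0.4   0.27  1.76 -0.13  1.13  1.46]
76.0 [np.float64(-0.0852), np.float64(-0.0003), np.float64(-0.0048)] 26.4 | p [610.  -3. 270.] ik 0.0 [-0.23  0.44  0.27  1.69 -0.15  1.23  1.48]
80.4 [np.float64(-0.0992), np.float64(-0.0004), np.float64(-0.0018)] 30.8 | p [624.  -5. 271.] ik 0.0 [-0.21  0.49  0.26  1.62 -0.16  1.33  1.49]
84.8 [np.float64(-0.113), np.float64(-0.0004), np.float64(0.0023)] 35.2 | p [638.  -8. 270.] ik 0.0 [-0.19  0.54  0.26  1.56 -0.17  1.42  1.5 ]
89.2 [np.float64(-0.1264), np.float64(-0.0005), np.float64(0.0075)] 39.6 | p [652. -11. 269.] ik 0.0 [-0.17  0.59  0.26  1.49 -0.18  1.52  1.51]
93.6 [np.float64(-0.1394), np.float64(-0.0005), np.float64(0.0136)] 44.0 | p [666. -13. 266.] ik 0.0 [-0.15  0.64  0.25  1.42 -0.19  1.61  1.52]
98.0 [np.float64(-0.1518), np.float64(-0.0005), np.float64(0.0207)] 48.4 | p [679. -16. 262.] ik 0.0 [-0.14  0.69  0.25  1.35 -0.2   1.71  1.52]
98 [np.float64(-0.1508), np.float64(-0.0005), np.float64(0.0231)] 48.4 | p [679. -16. 260.] ik 0.0 [-0.14  0.69  0.25  1.36 -0.2   1.7   1.52]
98 [np.float64(-0.1498), np.float64(-0.0005), np.float64(0.0254)] 48.4 | p [679. -16. 257.] ik 0.0 [-0.14  0.69  0.25  1.36 -0.2   1.7   1.52]
```

Call:
move_arm --commands '[[[0,0,0,0,0,0],[0,0,0,0,0,0],[0,0,0,0,0,0],[-0.0139,-0.0001,-0.0035,0,4.4,0],[-0.028,-0.0001,-0.006,0,8.8,0],[-0.0423,-0.0002,-0.0073,0,13.2,0],[-0.0567,-0.0002,-0.0076,0,17.6,0],[-0.071,-0.0003,-0.0067,0,22,0],[-0.0852,-0.0003,-0.0048,0,26.4,0],[-0.0992,-0.0004,-0.0018,0,30.8,0],[-0.113,-0.0004,0.0023,0,35.2,0],[-0.1264,-0.0005,0.0075,0,39.6,0],[-0.1264,-0.0005,0.0075,0,39.6,0],[-0.1264,-0.0005,0.0075,0,39.6,0]]]' --grip 156 --grip_force 30

```text
time_s: 13.52
position: [652.4, -11.2, 266.7]
tool_rot: [[-0.891, 0.187, -0.415], [0.172, 0.982, 0.074], [0.421, -0.005, -0.907]]
ft_force: [0.2, 0.7, 0.1]
grip_width: 0.411
grasp_force: 30.3
```

```bash
python3 -c "
from h import *
lidfit('s6',cam='scene')
lidfit('w6')"
```

```text
iou 0.468 theta 88 far [630.7  -7.2  78.6] next [(89, np.float64(0.466)), (90, np.float64(0.464)), (87, np.float64(0.46))] g [626.1  -6.3 211.6] rot z [-0.414  0.075 -0.907] t 13.5667 gf 30.3
iou 0.0 theta -15 far [752.  -30.6 246.9] next [(-14, np.float64(0.0)), (-13, np.float64(0.0)), (-12, np.float64(0.0))] g [625.9  -6.1 212.4] rot z [-0.413  0.075 -0.908] t 13.6167 gf 30.3
```

Call:
move_arm --commands '[[[-0.0096,0,-0.0025,0,3,0],[-0.0192,0,-0.0045,0,6,0],[-0.0287,0,-0.0061,0,9,0],[-0.0287,0,-0.0061,0,9,0],[-0.0291,0,-0.0045,0,9,0],[-0.0296,0,-0.0028,0,9,0],[-0.0301,0,-0.0012,0,9,0],[-0.0301,0,-0.0012,0,9,0]]]'

```text
time_s: 14.28
position: [678.7, -15.8, 258.1]
tool_rot: [[-0.817, 0.186, -0.546], [0.157, 0.982, 0.101], [0.555, -0.003, -0.832]]
ft_force: [-1.3, 0.3, -0.6]
grip_width: 0.408
grasp_force: 30.4
```

```bash
python3 -c "
from h import *
lidfit('s7',cam='scene')
o=get_obs();print(o['position'],o['ft_force'])
"
```

```text
iou 0.0 theta -15 far [771.1 -34.1 241. ] next [(-14, np.float64(0.0)), (-13, np.float64(0.0)), (-12, np.float64(0.0))] g [644.9  -9.6 206.6] rot z [-0.546  0.101 -0.832] t 14.3333 gf 30.4
[678.81625143 -15.8330442  258.14395659] [ 0.18033034 -0.54225531 -1.06514809]
```

Call:
move_arm --commands '[[[-0.0004,0,0.0009,0,0,0],[-0.0008,0,0.0018,0,0,0],[-0.0008,0,0.0018,0,0,0]]]'

```text
time_s: 14.58
position: [679.3, -16.0, 257.7]
tool_rot: [[-0.817, 0.187, -0.545], [0.157, 0.982, 0.101], [0.555, -0.003, -0.832]]
ft_force: [0.8, 0.6, 6.5]
grip_width: 0.41
grasp_force: 30.9
```

```bash
python3 -c "
from h import *
a=shot('scene','s8');o=get_obs();print(o['position'],o['ft_force'])
b=cv2.resize(a[130:290,220:380,::-1],(560,560),interpolation=cv2.INTER_CUBIC);cv2.imwrite('pics/b8.png',b)
"
```

```text
[679.29739222 -16.03879908 257.71791413] [ 0.12733143 -0.81483213  6.6612523 ]
```

View pics/b8.png

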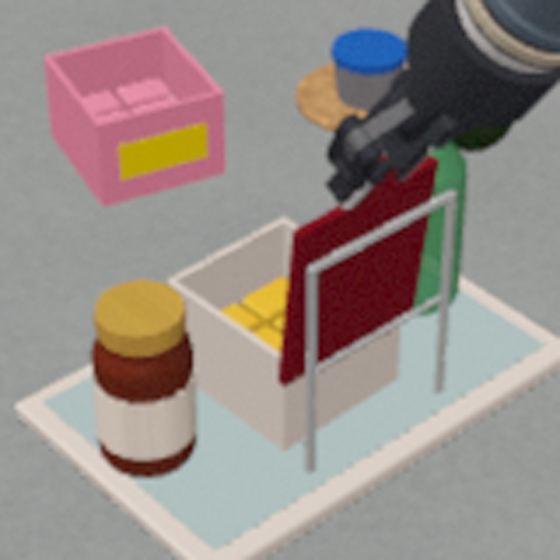

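In the crop the lid stands on the far rim, past upright and just at the guard bar. The +7 N contact force shows it is seated. Releasing and backing off along the tool axis.

Call:
move_arm --commands '[[[0,0,0,0,0,0],[0,0,0,0,0,0],[0,0,0,0,0,0],[0,0,0,0,0,0],[0,0,-0.005,0,0,0],[0,0,-0.015,0,0,0],[0,0,-0.03,0,0,0],[0,0,-0.05,0,0,0],[0,0,-0.07,0,0,0],[0,0,-0.07,0,0,0],[0,0,-0.07,0,0,0]]]' --grip 90

```text
time_s: 15.55
position: [717.7, -23.4, 314.0]
tool_rot: [[-0.817, 0.187, -0.545], [0.158, 0.982, 0.1], [0.555, -0.004, -0.832]]
ft_force: [0.3, -0.4, -1.2]
grip_width: 0.645
grasp_force: 0.0
```

```bash
python3 - <<'E'
from h import *
a=shot('scene','s9');t=shot('top','t9');o=get_obs();print(o['time_s'],o['position'],o['ft_force'],o['grip_width'])
w=shot('wrist','w9')
cv2.imwrite('pics/b9.png',np.hstack([cv2.resize(a[130:290,220:380,::-1],(400,400),interpolation=cv2.INTER_CUBIC),cv2.resize(w[:,120:520,::-1],(400,400))]))
P=camera_params('wrist')
hsv=cv2.cvtColor(w,cv2.COLOR_RGB2HSV)
m=(((hsv[...,0]>165)|(hsv[...,0]<8))&(hsv[...,1]>130)&(hsv[...,2]>25)).astype(np.uint8)
n,l,st,c=cv2.connectedComponentsWithStats(m)
for i in np.argsort(-st[1:,4])[:3]+1: print(st[i],c[i].round(1))
E
```

```text
15.65 [716.75376772 -23.00982189 312.49059439] [-0.01762604  0.53369107 -0.98908426] 0.6451904385399155
[ 253  215  132   16 1629] [319.1 222.7]
[356   0  64  37 916] [390.2  12.1]
[344  38  66  45 858] [374.3  59.7]
```

View pics/b9.png

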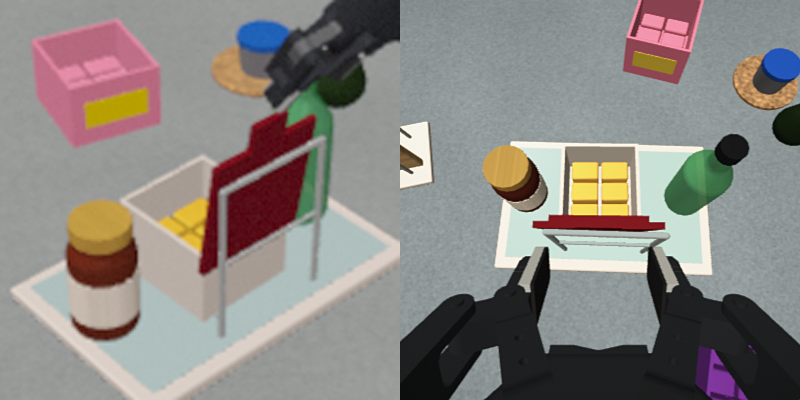

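The lid rests by itself on the far rim, leaning on the guard with its tab up. The tub, jar and bottle are undisturbed. Next I'll measure the lean and tab position for the regrasp.

```bash
python3 - <<'E'
from h import *
a=cv2.imread('pics/w9.png')[:,:,::-1];P=camera_params('wrist')
hsv=cv2.cvtColor(np.ascontiguousarray(a),cv2.COLOR_RGB2HSV)
m=(((hsv[...,0]>165)|(hsv[...,0]<8))&(hsv[...,1]>130)&(hsv[...,2]>25)).astype(np.uint8);n,l,st,_=cv2.connectedComponentsWithStats(m);m=(l==1+np.argmax(st[1:,4])).astype(np.uint8)
m[:,:240]=0;m[:,400:]=0;m[:190]=0
yaw=-11;yr=np.radians(yaw);fx=np.array([np.cos(yr),np.sin(yr),0]);yv=np.array([-np.sin(yr),np.cos(yr),0])
def box(x0,x1,y,z0,z1): return [[x,t*y,z] for x in(x0,x1) for t in(-1,1) for z in(z0,z1)]
V=[box(-59,59,55,0,6),box(-83,-59,18,0,6),box(-48,48,44,-6,0)]
def iou(v):
    th,d,e,w=v
    Q=Rot.from_rotvec(yv*np.radians(th)).as_matrix()@Rot.from_euler('z',yaw+w,degrees=True).as_matrix()
    o=np.array([625.6,-5,84])+d*fx+e*yv
    im=np.zeros(m.shape,np.uint8)
    for S_ in V:
        q=np.array([proj('wrist',o+Q@(np.array(x,float)-[48,0,0]),P) for x in S_],np.float32)
        cv2.fillConvexPoly(im,np.round(cv2.convexHull(q)*16).astype(np.int32),1,shift=4)
    return (im&m).sum()/(im|m).sum()
r=[]
for th in range(96,108,2):
    for d in(-4,0,4):
        for e in(-4,0,4): r.append((iou((th,d,e,0)),th,d,e))
r.sort(reverse=True);print([(round(x[0],3),)+x[1:] for x in r[:8]])
th,d,e=r[0][1:]
Q=Rot.from_rotvec(yv*np.radians(th)).as_matrix()@Rot.from_euler('z',yaw,degrees=True).as_matrix()
for x in r[:3]:
    th,d,e=x[1:];Q=Rot.from_rotvec(yv*np.radians(th)).as_matrix()@Rot.from_euler('z',yaw,degrees=True).as_matrix()
    print('grip pt',np.array([625.6,-5,84])+d*fx+e*yv+Q@(np.array([-74,0,3.])-[48,0,0]))
ys,xs=np.nonzero(m)
for v in range(ys.min(),ys.max()+1): print(v,xs[ys==v].min(),xs[ys==v].max(),(ys==v).sum(),end='; ')
E
```

```text
[(np.float64(0.794), 100, 0, 0), (np.float64(0.791), 100, 0, -4), (np.float64(0.753), 98, 4, 0), (np.float64(0.749), 98, 4, -4), (np.float64(0.74), 100, 0, 4), (np.float64(0.724), 102, -4, 0), (np.float64(0.721), 102, -4, -4), (np.float64(0.708), 98, 4, 4)]
grip pt [649.29599031  -9.60603392 203.62560133]
grip pt [648.53275433 -13.53254266 203.62560133]
grip pt [649.10989499  -9.56986066 204.39518508]
215 269 321 25; 216 269 368 100; 217 269 368 100; 218 269 368 100; 219 269 368 100; 220 269 368 100; 221 253 368 116; 222 253 369 117; 223 253 384 132; 224 253 384 132; 225 253 384 132; 226 253 384 132; 227 253 384 132; 228 262 384 114; 229 309 377 69; 230 339 366 28;
```

```bash
python3 - <<'E'
from kin import *
from h import rows
g=np.array([649.1,-10.5,203.8]);R=frame(-11,-10);p=g-132*R[:,2];print(p,R[:,2]);print(rows(p,R))
E
```

```text
[671.60042585 -14.87363973 333.7946234 ] [-0.17045777  0.03313363 -0.98480775]
(array([ 0.0499, -0.0006,  0.0077]), array([ -0.3 , -23.93,   0.14]))
```

Call:
move_arm --commands '[[[0.012,0,0.0,-0.1,-6,0],[0.025,0,0.003,-0.1,-12,0.1],[0.038,-0.001,0.005,-0.2,-18,0.1],[0.05,-0.001,0.0077,-0.3,-24,0.1],[0.05,-0.001,0.0077,-0.3,-24,0.1],[0.05,-0.001,0.0077,-0.3,-24,0.1],[0.05,-0.001,0.0077,-0.3,-24,0.1]]]' --grip 75

```text
time_s: 16.28
position: [672.0, -15.2, 334.7]
tool_rot: [[-0.967, 0.19, -0.168], [0.187, 0.982, 0.033], [0.171, 0.0, -0.985]]
ft_force: [0.9, -0.1, 0.4]
grip_width: 0.702
grasp_force: 0.0
```

```bash
python3 - <<'E'
from kin import *
from h import *
g=np.array([649.1,-10.5,203.8]);R=frame(-11,-10);o=get_obs();print(o['time_s'],o['position'],np.array(o['tool_rot'])[:,2]);print(rows(g-62*R[:,2],R))
w=shot('wrist','w10');P=camera_params('wrist')
hsv=cv2.cvtColor(w,cv2.COLOR_RGB2HSV)
m=(((hsv[...,0]>165)|(hsv[...,0]<8))&(hsv[...,1]>130)&(hsv[...,2]>25)).astype(np.uint8);n,l,st,_=cv2.connectedComponentsWithStats(m)
for i in np.argsort(-st[1:,4])[:2]+1: print(st[i])
i=1+np.argmax(st[1:,4]);ys,xs=np.nonzero(l==i)
for v in range(ys.min(),ys.max()+1,2): print(v,xs[ys==v].min(),xs[ys==v].max(),end='; ')
Q=frame(-11,-10)
print('\npred tab tip corners',[proj('wrist',g-9*np.array([-.1705,.0331,-.985])+t*18*R[:,1],P).round(1) for t in(-1,1)])
E
```

```text
16.2833 [672.03085086 -15.1544396  334.71981285] [-0.16802734  0.03283819 -0.98523523]
(array([0.0005, 0.0002, 0.071 ]), array([0.01, 0.14, 0.07]))
[ 253  175  131   50 4794]
[218 101  35  51 414]
175 282 340; 177 281 355; 179 274 362; 181 272 363; 183 271 365; 185 269 366; 187 268 368; 189 267 369; 191 265 371; 193 264 372; 195 262 374; 197 261 375; 199 259 377; 201 258 378; 203 256 379; 205 255 381; 207 253 382; 209 253 383; 211 253 383; 213 254 383; 215 296 341; 217 295 341; 219 295 341; 221 295 341; 223 295 341; 
pred tab tip corners [array([295.7, 220.4]), array([343.7, 220.5])]
```

The tab shows at columns 295–341, rows 215–224, against a prediction of 296–344 at row 220, which is a good match. Descending and gripping.

Call:
move_arm --commands '[[[0,0,0.025,0,0,0],[0,-0.001,0.045,0,0,0],[0,-0.001,0.06,0,0,0],[0.0005,-0.001,0.067,0,0,0],[0.0005,-0.001,0.071,0,0,0],[0.0005,-0.001,0.071,0,0,0],[0.0005,-0.001,0.071,0,0,0]]]'

```text
time_s: 16.92
position: [660.4, -14.2, 265.5]
tool_rot: [[-0.968, 0.19, -0.166], [0.187, 0.982, 0.032], [0.169, 0.0, -0.986]]
ft_force: [0.4, -0.3, 0.1]
grip_width: 0.705
grasp_force: 0.0
```

Call:
move_arm --commands '[[[0,0,0,0,0,0],[0,0,0,0,0,0],[0,0,0,0,0,0],[0,0,0,0,0,0],[0,0,0,0,0,0],[0,0,0,0,0,0]]]' --grip 160 --grip_force 40

```text
time_s: 17.42
position: [660.2, -14.0, 266.2]
tool_rot: [[-0.968, 0.19, -0.165], [0.187, 0.982, 0.033], [0.168, 0.001, -0.986]]
ft_force: [1.2, 0.4, 5.1]
grip_width: 0.402
grasp_force: 40.0
```

Call:
move_arm --commands '[[[0,0,-0.006,0,0,0],[0,0,-0.016,0,0,0],[0,0,-0.032,0,0,0],[0,0,-0.055,0,0,0],[0,0,-0.08,0,0,0],[0,0,-0.1,0,0,0],[0,0,-0.11,0,0,0],[0,0,-0.11,0,0,0],[0,0,-0.11,0,0,0]]]'

```text
time_s: 18.17
position: [677.7, -17.7, 373.2]
tool_rot: [[-0.967, 0.19, -0.167], [0.187, 0.982, 0.033], [0.17, 0.0, -0.985]]
ft_force: [-0.1, 0.5, -1.5]
grip_width: 0.403
grasp_force: 40.0
```

```bash
python3 - <<'E'
from kin import *
from h import *
o=get_obs();print(o['time_s'],o['position'],o['ft_force'],o['grip_width'],o['joint_pos'])
R=frame(2.3,0);print(rows([434,-321,370],R))
q=np.array(o['joint_pos'])
for z in(370,204): k=ik(np.array([434,-321,z]),R,q);print(k)
E
```

```text
18.1667 [677.72284743 -17.72493438 373.15205726] [-0.0819615   0.45201333 -1.53999887] 0.40276171762059326 [-0.20698161  0.5064584   0.29100217  1.34790756 -0.16268451  1.47824004
  1.46955773]
(array([ 0.1784, -0.3441,  0.034 ]), array([  1.15,  -9.77, -13.24]))
(array([ 0.20540819,  0.19143779,  0.47148111,  1.79998412, -0.09390801,
        1.172212  ,  2.31614741]), np.float64(0.0007161216119193431), np.float64(0.00022973711459775673))
(array([ 0.36675589,  0.36572595,  0.30211646,  1.98337945, -0.1470038 ,
        0.81311904,  2.36152849]), np.float64(0.0010138611158425133), np.float64(0.00036646616984331))
```

Call:
move_arm --commands '[[[0.01,-0.02,0.002,0.1,-0.6,-0.8],[0.025,-0.048,0.005,0.2,-1.4,-1.8],[0.04,-0.077,0.008,0.3,-2.2,-3],[0.056,-0.108,0.011,0.4,-3,-4.1],[0.072,-0.139,0.014,0.5,-3.9,-5.3],[0.088,-0.17,0.017,0.6,-4.8,-6.5],[0.104,-0.2,0.02,0.7,-5.7,-7.7],[0.12,-0.231,0.023,0.8,-6.6,-8.9],[0.136,-0.262,0.026,0.9,-7.4,-10.1],[0.15,-0.29,0.029,1,-8.2,-11.1],[0.164,-0.316,0.031,1.1,-9,-12.2],[0.174,-0.335,0.033,1.1,-9.5,-12.9],[0.178,-0.344,0.034,1.15,-9.8,-13.2],[0.178,-0.344,0.034,1.15,-9.8,-13.2],[0.178,-0.344,0.034,1.15,-9.8,-13.2],[0.178,-0.344,0.034,1.15,-9.8,-13.2]]]'

```text
time_s: 19.5
position: [435.3, -319.4, 369.2]
tool_rot: [[-0.999, -0.042, -0.0], [-0.042, 0.999, 0.001], [0.0, 0.002, -1.0]]
ft_force: [0.8, -0.4, -1.2]
grip_width: 0.402
grasp_force: 40.0
```

```bash
python3 - <<'E'
from kin import *
from h import *
o=get_obs();print(o['time_s'],o['position'],o['tool_rot'],o['ft_force'],o['joint_pos'])
w=shot('wrist','w11');a=shot('scene','s11')
P=camera_params('wrist')
def mark(im,cam,P):
    im=im[:,:,::-1].copy(); Rr=Rot.from_euler('z',2.3,degrees=True).as_matrix();o0=np.array([431.8,-322,0])
    for hx in(-19,19):
        q=[tuple(int(round(c)) for c in proj(cam,o0+Rr@np.array([hx,y,71.]),P)) for y in(-45,45)]
        cv2.line(im,*q,(255,0,255),1)
    q=[tuple(int(round(c)) for c in proj(cam,o0+Rr@np.array(v,float),P)) for v in((-43,-75,8),(-43,75,8),(67,75,8),(67,-75,8))]
    for i in range(4): cv2.line(im,q[i],q[(i+1)%4],(255,255,0),1)
    return im
A=mark(w,'wrist',P)[40:400,140:500];B=cv2.resize(mark(a,'scene',camera_params('scene'))[200:350,80:230],(480,480),interpolation=cv2.INTER_CUBIC)[:,60:440]
cv2.imwrite('pics/b11.png',np.hstack([cv2.resize(A,(400,480)),B]))
E
```

```text
19.5 [ 435.28813598 -319.38986865  369.19054398] [[-9.99134666e-01 -4.15907538e-02 -3.59177804e-04]
 [-4.15912478e-02  9.99133585e-01  1.49942974e-03]
 [ 2.96504194e-04  1.51307088e-03 -9.99998811e-01]] [ 0.83140865 -0.37671809 -1.21130599] [ 0.21228747  0.19567364  0.40582107  1.78753214 -0.08434262  1.17634673
  2.25613376]
```

View pics/b11.png

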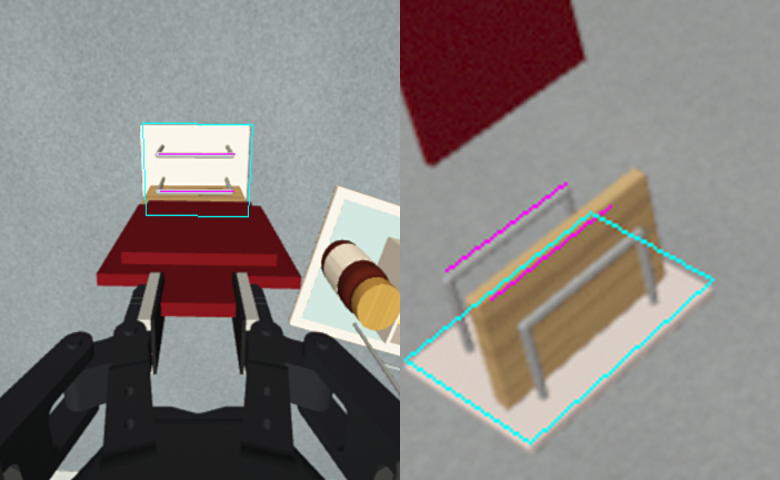

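The overlay shows the predicted hoop lines (magenta) lying on the wires in the wrist view at crop rows 154 and 191, so the rack estimate holds to a few mm. Checking the lid's tilt in the grip before lowering.

```bash
python3 -c "
from h import *
lidfit('w12',grip=(-75,0,3),yaw=2.4)
lidfit('s12',grip=(-75,0,3),yaw=2.4,cam='scene')"
```

```text
iou 0.9 theta 90 far [ 435.6 -319.6  173.7] next [(89, np.float64(0.886)), (88, np.float64(0.88)), (91, np.float64(0.88))] g [ 435.6 -319.6  307.7] rot z [ 0.     0.001 -1.   ] t 19.65 gf 40.0
iou 0.911 theta 89 far [ 437.8 -319.7  173.9] next [(88, np.float64(0.911)), (87, np.float64(0.891)), (86, np.float64(0.884))] g [ 435.5 -319.8  307.8] rot z [ 0.001  0.    -1.   ] t 19.7 gf 40.0
```

Call:
move_arm --commands '[[[0.001,0,0.025,0,0,0],[0.0015,0,0.06,0,0,0],[0.0015,0,0.09,0,0,0],[0.0015,0,0.115,0,0,0],[0.0015,0,0.135,0,0,0],[0.0015,0,0.148,0,0,0],[0.0015,0,0.156,0,0,0],[0.0015,0,0.16,0,0,0],[0.0015,0,0.162,0,0,0],[0.0015,0,0.162,0,0,0],[0.0015,0,0.162,0,0,0]]]'

```text
time_s: 20.62
position: [433.8, -321.2, 209.0]
tool_rot: [[-0.999, -0.04, 0.003], [-0.04, 0.999, -0.001], [-0.003, -0.001, -1.0]]
ft_force: [-0.1, -0.1, -0.4]
grip_width: 0.404
grasp_force: 40.0
```

Call:
move_arm --commands '[[[0,0,0.001,0,0,0],[0,0,0.002,0,0,0],[0,0,0.003,0,0,0],[0,0,0.0035,0,0,0],[0,0,0.0035,0,0,0],[0,0,0.0035,0,0,0]]]'

```text
time_s: 21.12
position: [433.4, -320.9, 204.8]
tool_rot: [[-0.999, -0.04, 0.001], [-0.04, 0.999, -0.0], [-0.001, -0.0, -1.0]]
ft_force: [0.5, 0.1, -0.6]
grip_width: 0.403
grasp_force: 40.1
```

Call:
move_arm --commands '[[[0,0,0.001,0,0,0],[0,0,0.002,0,0,0],[0,0,0.002,0,0,0],[0,0,0.002,0,0,0]]]'

```text
time_s: 21.45
position: [434.6, -320.8, 204.5]
tool_rot: [[-0.999, -0.04, 0.004], [-0.04, 0.999, 0.0], [-0.004, -0.0, -1.0]]
ft_force: [-0.8, 2.8, 11.4]
grip_width: 0.407
grasp_force: 41.1
```

The 12 N contact at TCP z 204.5 matches the predicted floor height. Releasing and retreating upward.

Call:
move_arm --commands '[[[0,0,0,0,0,0],[0,0,0,0,0,0],[0,0,0,0,0,0],[0,0,0,0,0,0],[0,0,0,0,0,0],[0,0,-0.01,0,0,0],[0,0,-0.03,0,0,0],[0,0,-0.06,0,0,0],[0,0,-0.1,0,0,0],[0,0,-0.14,0,0,0],[0,0,-0.16,0,0,0],[0,0,-0.16,0,0,0],[0,0,-0.16,0,0,0],[0,0,-0.16,0,0,0]]]' --grip 75

```text
time_s: 22.62
position: [432.7, -320.6, 362.1]
tool_rot: [[-0.999, -0.04, -0.0], [-0.04, 0.999, 0.001], [0.0, 0.001, -1.0]]
ft_force: [-0.7, 0.2, -1.0]
grip_width: 0.708
grasp_force: 0.0
```

```bash
python3 - <<'E'
from h import *
w=shot('wrist','w13');a=shot('scene','s13');o=get_obs();print(o['time_s'],o['position'],o['ft_force'],o['grip_width'])
cv2.imwrite('pics/b13.png',np.hstack([cv2.resize(w[:,160:480,::-1],(360,450)),cv2.resize(a[120:345,80:300,::-1],(440,450),interpolation=cv2.INTER_CUBIC)]))
E
```

```text
22.7167 [ 432.60008177 -320.44166237  361.19220664] [ 0.1154078   0.64314057 -0.45179698] 0.7050429456167752
```

View pics/b13.png

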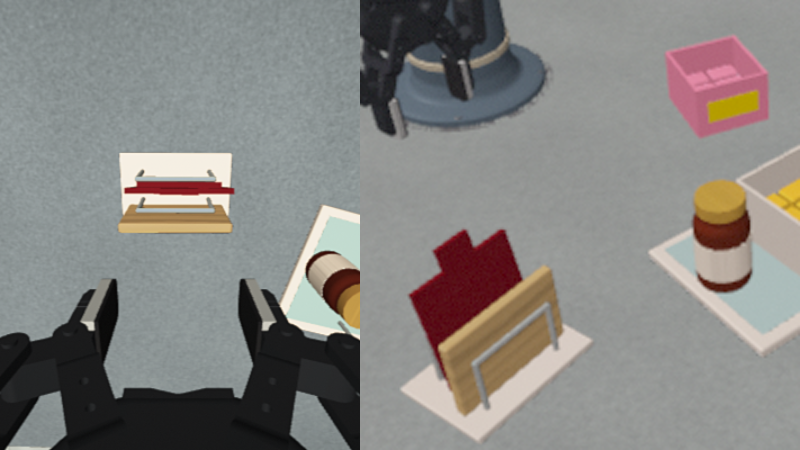

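The lid stands tab up in the free slot between the front two hoops, at left-view rows 180–195. The gripper is clear, and the pot, tub, jar and bottle are in place. Handing in.

```bash
python3 -c "
from rig import sign_off
print(sign_off())"
```

```text
the job is handed in; nothing more can be done
None
```

I handed the job in after about 23 s of the 72 s allowed: the pot is upright on the cork mat, the lid was let go leaning on the guard for over a second and now stands tab up in the free rack slot, and the last pictures showed the tub, jar and bottle undisturbed; the sign-off returned no verdict.

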